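# Load two refill boxes into a bar clamp and pump it snug

### The job

Make up a refill pack for banding: lay the long flat staple box in place one of the ratchet bar clamp, close up to the fixed jaw, then the short tall staple box in place two right behind it, both lying flat and lengthwise between the rails. Then pump the clamp's trigger against its handle (do not push the jaw itself) until both boxes are pressed together against the fixed jaw and the sprung pad is pushed about half way into the sliding jaw, never nearly all the way, which would crush the boxes. Finish while holding: keep the trigger squeezed against the handle, with the boxes gripped, and leave the other things on the table where they are.

Things in the scene. Friction and masses are not known exactly. Their poses are not given: they have to be found in the camera images.
- clamp: grey ratchet bar clamp fixed to the table, 70 mm wide (x), y from handle end to fixed jaw. Origin on the table under place two. Bed 10 mm high, low rails with inner faces at x = +-25 mm, tops 16 mm high. Fixed jaw: inner face y = +105 mm, 48 mm high. Head y -169 to -117 mm, 46 mm wide, 86 mm high, with an upright black fixed handle 24 mm wide (x), y -164 to -150 mm, top 144 mm high
- place_one (a point): place one, marked by a single stud on each rail: on the bed, where the underside centre of the long box is when its end touches the fixed jaw (68 mm along y from the clamp's origin). Axes as the clamp's
- place_two (a point): place two, marked by a pair of studs on each rail: on the bed, where the underside centre of the tall box is when both boxes are pressed together against the fixed jaw. 68 mm from place one towards the handle. Axes as the clamp's
- squeeze_point (a point): where to squeeze, fixed to the clamp, axes as the clamp's: 127 mm above the table, midway between the outer faces of handle (-y side) and fully squeezed trigger (+y side), 15 mm from each. The released trigger's outer face is 32 mm from it at this height, 36 mm at its 144 mm high tip: 47 mm over both, 30 mm when squeezed
- trigger: upright steel trigger, 24 mm wide, 12 mm thick, between handle and sliding jaw; origin on its pivot, 72 mm above the table, 140 mm from the clamp's origin towards the handle end; its tip is 74 mm above the pivot along the trigger
- trigger_joint (a joint): trigger angle: 0 released (leaning away from the handle), 0.31 rad fully squeezed (upright, at its stop). Sprung back when let go. The first 40 % of the stroke is idle. A full squeeze moves the sliding jaw 8 mm on (the very first one 0 to 15 mm), a ratchet and brake keep it there. Let the trigger return fully between strokes. Takes up to about 15 N at the squeeze point
- jaw: sliding jaw, 44 mm wide block with a toothed rod behind it running through the head; origin on its front face, bed height. Moves only along the clamp's y; must be moved by the trigger, not pushed
- jaw_joint (a joint): how far the sliding jaw has been pumped towards the fixed jaw, in m, 0 to 0.066; it cannot be drawn back. Starts at 0 to 0.016
- pad: sprung pad on two guide pins in front of the sliding jaw, 40 mm wide, 28 mm high, 6 mm thick; origin at the middle of its face towards the boxes. At jaw_joint = 0 and not pressed, the face is at y = -70 mm of the clamp, 175 mm from the fixed jaw
- pad_joint (a joint): how far the pad is pushed into the sliding jaw, in m: 0 free (20 mm of pins showing), 0.020 fully home; spring of 400 N/m, so 10 mm is 4 N on the boxes. About half way (4 to 15 mm) is right, over 18 mm crushes the boxes
- box_long: the long flat staple box, 41 x 74 x 27 mm (x, y, z), loose, 0.13 to 0.25 kg; origin at the centre of its underside, long side along its y. Grasp across the 41 mm
- box_tall: the short tall staple box, 37 x 62 x 31 mm (x, y, z), loose, 0.11 to 0.21 kg; origin at the centre of its underside, long side along its y. Grasp across the 37 mm
- glue: bystander: glue stick lying down, 28 x 95 x 28 mm, origin under its middle, long in y
- tape_roll: bystander: roll of tape lying flat, 104 mm across, 25 mm high, origin under its middle
- inkpad: bystander: shut ink pad, 66 x 98 x 16 mm, origin under its middle
- stamp: bystander: wooden rubber stamp standing upright, 28 x 58 x 73 mm, origin under its middle
- ballpen: bystander: thin pen lying on the table, 12 x 145 x 9 mm, origin under its middle, long in y
- fixed_jaw: the clamp's fixed jaw, an upright grey plate 62 mm wide, 14 mm thick, 48 mm high at the clamp's +y end; origin on the table in the middle of its inner (rubber-faced) side, axes as the clamp's
Things that resemble listed ones, but are neither listed nor needed, are in the scene too. Leave any orange or red look-alike of the box_long alone.

How it is judged:
By the outcome, as a careful person would: the job done as asked, in the order asked, and still so for the second after the job is handed in, while the arm keeps its last pose, push and grip.
It also fails if it takes over 64 s, if anything falls off the work surface, if the arm or the gripper's body presses on something with over 40 N, if the wrist force passes 120 N, or if a joint passes its speed limit or range.

### The arm

A 7-joint arm with a two-finger parallel gripper is mounted at the origin on a cart in front of the work surface, level with it; the furniture and walls round the work are solid. World frame = base frame: x ahead of the robot, y to its left, z up, the work surface at z = 0. Lengths are in m, angles in rad, forces in N, time in s.
With the tool pointing down it reaches from about 0.35 to 0.9 m from the base axis. Payload 19.9 kg.
Tool frame: the origin (TCP) lies on the centre line of the jaws, within the pads' length; the fingertips stand 17 mm ahead of it and the grasp point (between the pads) lies 2 mm behind it; z points along the fingers, x is the direction in which the jaws open and shut, and the axes are right-handed (so a half turn about z gives the same grasp; the last joint's range is limited). The gripper opens to 85 mm and grips with 20 to 120 N. Pads are 22 mm wide; open, the fingers measure 114 mm over their backs; the gripper's body (76 mm by 85 mm) begins 54 mm behind the grasp point. The pads swing forward as they close: fully open they stand 13 mm farther back than shut.
Start: joints at [-1.321, 0.417, -0.01, 1.614, 0.005, 1.111, -0.053], TCP at [0.18, 0.599, 0.222] pointing down, gripper open.
Joint ranges: [-2.81, 2.81], [-0.39, 2.02], [-1.27, 1.25], [0.06, 2.57], [-1.19, 4.33], [0.19, 2], [-2.82, 2.82]. Speed limits (rad/s): [1.89, 1.89, 2.39, 2.39, 3.01, 3.01, 3.01].

### API

Orientations are given as [roll, pitch, yaw] about the fixed x, y, z axes, in that order (R = Rz(yaw) Ry(pitch) Rx(roll)).
In Python, from rig import arm, read_camera, camera_model gives the robot as it stands. The module is installed in compiled form; this text tells all that it offers.
- The arm moves only by the tool step_arm, never from a script. Its arguments are lists of equal length, an entry for each row: "rot": the turn, a rotation vector about the tool's x, y, z in rad, a list of three; "dp": the shift along the tool's x, y, z in mm, a list of three; "fingers": the opening, from 0 (shut) to 1 (fully open). In form: {"rot": [[rx, ry, rz], ...], "dp": [[dx, dy, dz], ...], "fingers": [fingers, ...]}. A call has 1 to 12 rows; each row shifts and turns the pose as measured when the row begins, along the tool's axes as they then stand; what a row does not reach is not made up. A row lasts 1/8 s, in which the tool goes at most 62.5 mm and 10.7 degrees, less where a joint would pass 70% of its speed; a pose out of reach is approached as far as the arm can. A call is refused whole if a number of a shift passes 62.5 or a number of a turn 0.188, either way. A call with a gripper value outside its range is refused whole. The fingers move at their own pace and stop on an object; "grip_force" is the grip in N (left out, the last holds). Time passes only in rows, so rows that do not move let the fingers close. It gives the time, the measured TCP pose, the force and the opening at its end, in the units of the state.
- arm.get_obs(): the state, without advancing time (a new reading comes with each control period).
- read_camera(name): name is "side" or "top" or "wrist"; returns (picture, depth): 384x512x3 uint8, red, green, blue; 384x512 float32, m along the optical axis (not along the pixel's ray), 0 where there is no reading.
- camera_model(name): a dict with "K" (3x3 intrinsics, pixels), "k1" (the pictures are not rectified: a ray, as slopes to the right and down, at radius r is drawn at 1 + k1 r^2 times it, then the intrinsics apply), "cam_to_world" (4x4, takes a point from camera to world coordinates). Camera axes: x right, y up, looking along -z (the intrinsics and any distortion apply to the point x, -y, -z); pixel columns grow to the right and rows downward; lengths in m; the calibration is good to about 2 mm. A picture is of the moment at which its call begins: read the wrist's pose just before it. camera_model takes no time and is no camera call; for the wrist camera it gives the pose at the moment of the call.
- arm.finish_job(): hands the job in, once; it reports no verdict.
The state is a dict: "clock": time; "qpos": joint angles; "joint_velocities": joint speeds; "effort": joint torques, N m; "ee_pos": TCP position; "tcp_rot": TCP orientation; "wrist_force": force on the tool from outside, world axes, zero at the start; "wrist_torque": the same for the moment, N m; "grip_width": finger opening in m.
Only numpy, scipy, OpenCV 4.12 (cv2) and the standard library are available. Lean on these libraries where they do the work, as an engineer would, in place of code of your own. Each camera call takes 0.05 s, during which the arm holds its last target.

## Working session

There is one attempt and no reset: what is moved stays moved. The work goes in short steps, Python scripts to look and compute and a tool call to move; the robot and the scene stay as the last step left them, time stands still between calls to the robot, and variables do not carry over. Pictures are saved under pics/ and viewed, and the job is handed in when it is done.

Besides the shell and the picture viewer there is one more tool, called as name(argument=value, ...), one argument or row to a line, values as JSON. step_arm: Moves the arm, as the interface text tells. Its arguments: {"type":"object","properties":{"rot":{"type":"array"},"dp":{"type":"array"},"fingers":{"type":"array"},"grip_force":{"type":"number"}},"required":["rot","dp","fingers"]}

```bash
mkdir -p pics; python3 - <<'E'
from rig import arm, read_camera, camera_model
import cv2, numpy as np
o=arm.get_obs(); print({k:np.round(v,3) for k,v in o.items()})
for n in ["top","side"]:
    p,d=read_camera(n); m=camera_model(n); np.savez(f"{n}0.npz",p=p,d=d,K=m["K"],k1=m["k1"],T=m["cam_to_world"])
    cv2.imwrite(f"pics/{n}0.png",cv2.resize(p[:,:,::-1],(800,600),interpolation=cv2.INTER_CUBIC)); print(n,np.round(m["K"],1).tolist(),m["k1"],np.round(m["cam_to_world"],3).tolist())
E
```

```text
{'clock': np.float64(0.0), 'qpos': array([-1.32 ,  0.418, -0.01 ,  1.614,  0.005,  1.111, -0.053]), 'joint_velocities': array([ 0.002,  0.001, -0.   , -0.001,  0.001,  0.   ,  0.   ]), 'effort': array([ 0.0000e+00, -8.6447e+01,  6.7900e-01, -4.3489e+01,  1.9000e-02,
        8.0000e-03,  0.0000e+00]), 'ee_pos': array([0.18 , 0.598, 0.222]), 'tcp_rot': array([3.142e+00, 1.000e-03, 1.279e+00]), 'wrist_force': array([-0.565, -0.847, -0.214]), 'wrist_torque': array([0.018, 0.064, 0.003]), 'grip_width': np.float64(0.086)}
top [[386.5, 0.0, 252.3], [0.0, 386.5, 187.5], [0.0, 0.0, 1.0]] -0.12339332641712308 [[-0.024, 0.986, -0.164, 0.45], [-1.0, -0.027, -0.017, -0.02], [-0.021, 0.164, 0.986, 1.133], [0.0, 0.0, 0.0, 1.0]]
side [[482.2, 0.0, 256.1], [0.0, 482.2, 191.9], [0.0, 0.0, 1.0]] -0.06804363912471134 [[-0.97, 0.143, -0.199, 0.375], [-0.245, -0.609, 0.755, 0.942], [-0.013, 0.78, 0.625, 0.883], [0.0, 0.0, 0.0, 1.0]]
```

View pics/top0.png

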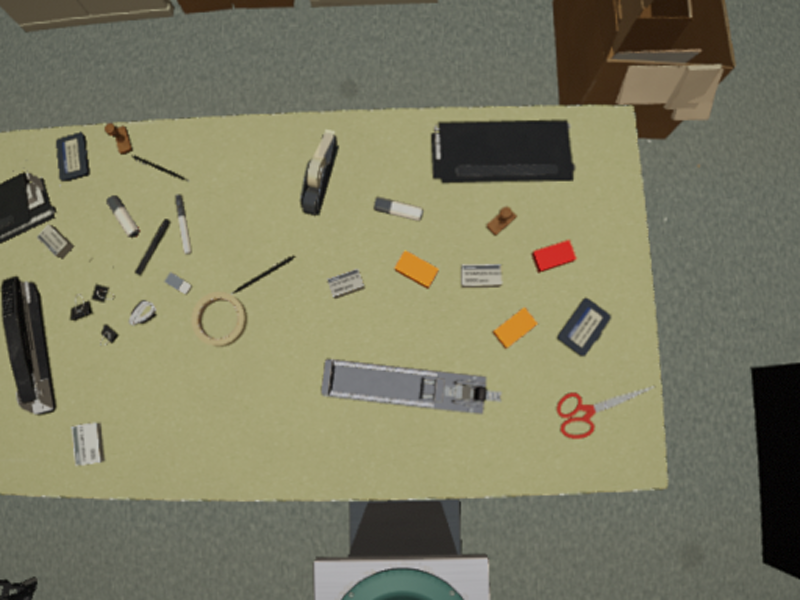

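View pics/side0.png

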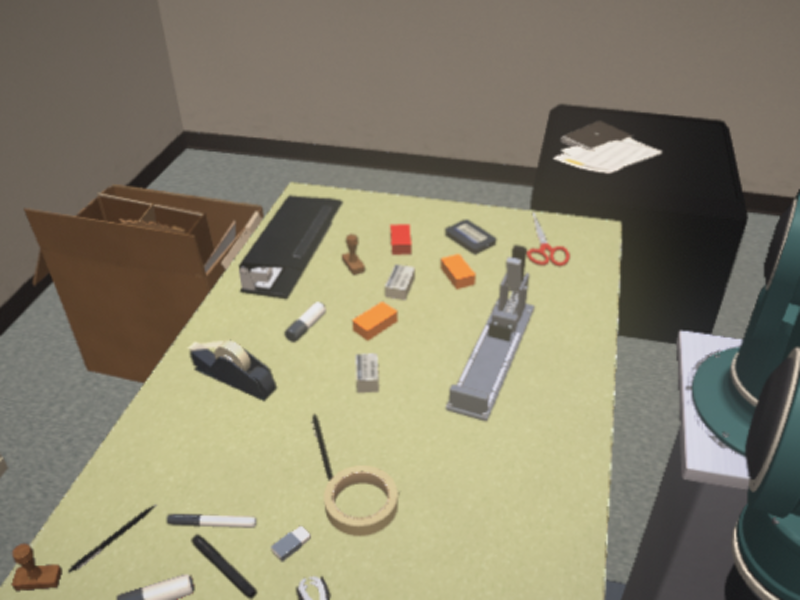

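```bash
cat > h.py <<'E'
import numpy as np, cv2
def load(n): return np.load(n+".npz")
def und(z,uv):
    K=z['K']; D=np.array([float(z['k1']),0,0,0,0])
    return cv2.undistortPoints(np.asarray(uv,float).reshape(-1,1,2),K,D,None,None,None if False else None).reshape(-1,2)
def onplane(z,uv,h):
    s=und(z,uv); T=z['T']; r=np.c_[s[:,0],-s[:,1],-np.ones(len(s))]@T[:3,:3].T; o=T[:3,3]
    return o+r*((h-o[2])/r[:,2])[:,None]
def cloud(z):
    H,W=z['d'].shape; v,u=np.mgrid[:H,:W]; s=und(z,np.stack([u,v],-1).reshape(-1,2)); d=z['d'].reshape(-1,1)
    P=np.c_[s[:,0],-s[:,1],-np.ones(len(s))]*d; T=z['T']
    return (P@T[:3,:3].T+T[:3,3]).reshape(H,W,3)
E
python3 - <<'E'
from h import *
z=load('top0'); C=cloud(z); p=z['p']
h=C[:,:,2]; print("table z", np.median(h[200:300,120:200]))
m=((h>0.012)&(h<0.2)&(z['d']>0)).astype(np.uint8)
n,l,st,ce=cv2.connectedComponentsWithStats(m)
for i in range(1,n):
    if st[i,4]<80: continue
    P=C[l==i]; top=np.percentile(P[:,2],90); Q=P[P[:,2]>top-0.008]
    r=cv2.minAreaRect((Q[:,:2]*1000).astype(np.float32)); print(np.round(ce[i]*1.5625), st[i,4], "top",round(top*1000), np.round(r[0]),np.round(r[1]),round(r[2]), p[l==i].mean(0).round())
im=p[:,:,::-1]
def crop(z,u0,v0,u1,v1,n,s): cv2.imwrite(n,cv2.resize(z['p'][v0:v1,u0:u1,::-1],None,fx=s,fy=s,interpolation=cv2.INTER_CUBIC))
crop(z,190,140,350,270,'pics/t_c.png',5)
s=load('side0'); crop(s,210,120,370,280,'pics/s_c.png',3.7)
E
```

```text
table z -0.00039719569863261306
[504. 151.] 3356 top 71 [ 894. -217.] [251. 123.] 90 [41. 42. 40.]
[118. 136.] 174 top 70 [974. 552.] [22. 20.] 10 [103.  72.  41.]
[317. 174.] 704 top 72 [873. 137.] [27. 60.] 75 [98. 95. 83.]
[ 71. 156.] 473 top 18 [944. 662.] [99. 68.] 13 [85. 86. 79.]
[ 18. 200.] 782 top 84 [805. 736.] [73. 69.] 14 [54. 53. 47.]
[122. 215.] 249 top 28 [805. 536.] [96. 25.] 36 [135. 131. 117.]
[182. 224.] 124 top 18 [788. 414.] [123.  16.] 12 [141. 139. 129.]
[398. 208.] 283 top 29 [801. -13.] [94. 26.] 73 [147. 145. 134.]
[501. 219.] 174 top 72 [ 773. -209.] [23. 21.] 89 [120.  86.  52.]
[152. 245.] 130 top 17 [742. 473.] [ 17. 121.] 61 [54. 52. 44.]
[ 53. 240.] 253 top 32 [761. 680.] [64. 38.] 51 [128. 124. 107.]
[553. 255.] 356 top 29 [ 701. -304.] [41. 74.] 16 [193.  50.  40.]
[416. 269.] 364 top 29 [681. -43.] [74. 41.] 59 [200. 134.  43.]
[481. 275.] 373 top 29 [ 666. -166.] [74. 40.] 88 [150. 147. 134.]
[345. 283.] 285 top 33 [657.  90.] [37. 62.] 18 [139. 136. 123.]
[ 23. 347.] 1589 top 72 [570. 724.] [209.  40.] 14 [51. 49. 44.]
[219. 319.] 483 top 26 [595. 332.] [101. 101.] 89 [160. 147. 109.]
[584. 326.] 687 top 18 [ 562. -356.] [ 68. 100.] 53 [90. 92. 88.]
[140. 314.] 113 top 19 [609. 489.] [37. 52.] 39 [143. 141. 134.]
[515. 327.] 362 top 29 [ 565. -222.] [40. 75.] 35 [202. 136.  44.]
[364. 381.] 467 top 48 [482. 123.] [16. 62.] 82 [143. 142. 143.]
[459. 392.] 565 top 142 [ 447. -123.] [48. 23.] 81 [110. 110. 108.]
[ 86. 444.] 448 top 23 [362. 590.] [76. 57.] 8 [158. 157. 148.]
[399. 590.] 451 top 20 [103.   3.] [143.  43.] 89 [ 76. 106.  96.]
```

View pics/t_c.png

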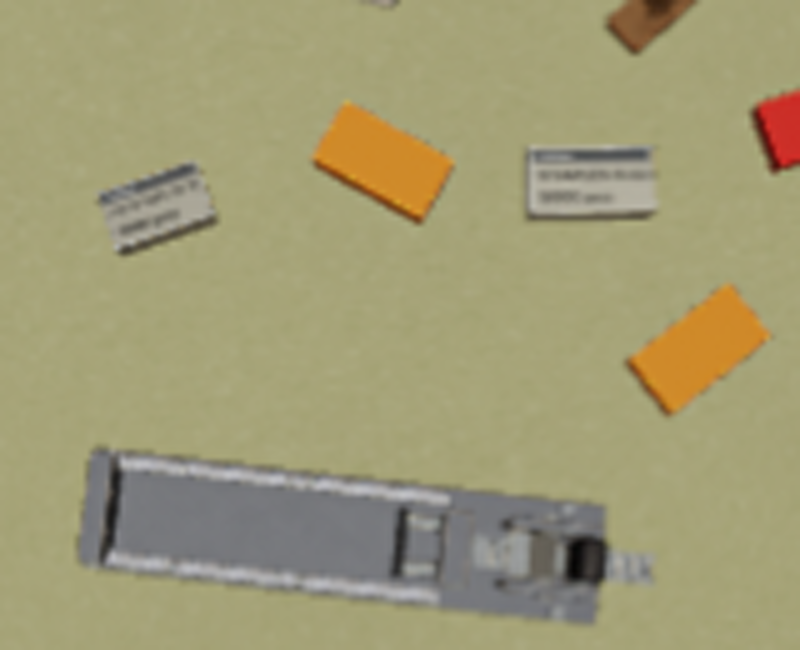

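View pics/s_c.png

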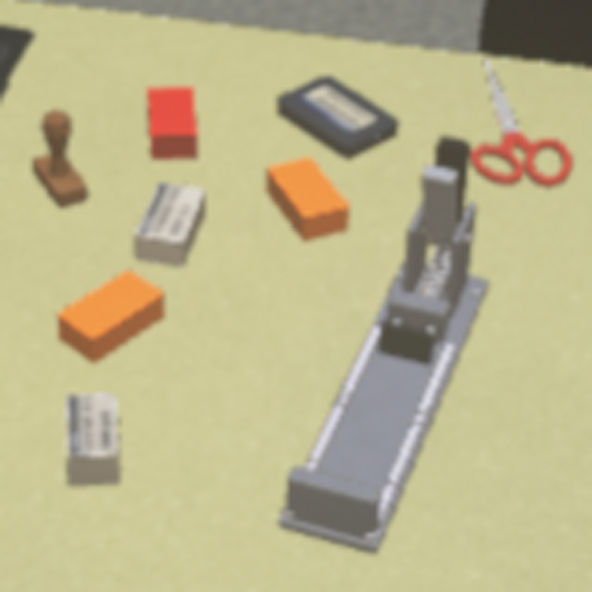

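```bash
python3 - <<'E'
from h import *
for n in ['top0','side0']:
    z=load(n); C=cloud(z); d=z['d']>0
    for nm,c,r,lo,hi in [('long',(666,-166),70,.018,.04),('tall',(657,90),60,.022,.045),('fjaw',(482,123),45,.040,.055),('bed+rails',(462,0),165,.004,.0195),('hand',(447,-123),90,.13,.16)]:
        m=d&(np.hypot(C[:,:,0]*1000-c[0],C[:,:,1]*1000-c[1])<r)&(C[:,:,2]>lo)&(C[:,:,2]<hi)
        if m.sum()<5: print(n,nm,'none');continue
        Q=C[m]; R=cv2.minAreaRect((Q[:,:2]*1000).astype(np.float32)); print(n,nm,m.sum(),np.round(R[0],1),np.round(R[1],1),round(R[2],1),'z',round(np.median(Q[:,2])*1000,1), 'mean',np.round(Q.mean(0)*1000,1))
E
```

```text
top0 long 356 [ 665.3 -166.4] [74.4 41.6] 89.0 z 26.0 mean [ 665.2 -165.3   25.9]
top0 tall 271 [657.1  90. ] [37.3 61.7] 17.9 z 29.9 mean [656.5  89.8  29.7]
top0 fjaw 122 [481.7 123.5] [16. 62.] 81.4 z 46.8 mean [481.2 123.6  46.5]
top0 bed+rails 2031 [466.5  -3.8] [320.5 303.8] 87.2 z 9.6 mean [463.8   1.1   9.9]
top0 hand 106 [ 447.6 -122.8] [48.5 24.1] 81.3 z 141.9 mean [ 447.5 -122.7  141.4]
side0 long 244 [ 665.  -165.4] [42.2 85.2] 1.6 z 25.5 mean [ 664.4 -159.6   25.2]
side0 tall 272 [657.   91.9] [35.6 64. ] 16.7 z 30.0 mean [656.6  95.1  29.7]
side0 fjaw 142 [483.9 125.7] [16.6 59.8] 80.5 z 46.3 mean [483.3 127.5  45.9]
side0 bed+rails 1381 [457.7  -8.2] [297.  284.7] 58.9 z 10.0 mean [464.3  13.7  10.5]
side0 hand 110 [ 451.2 -121.5] [55.5 23.7] 81.4 z 139.5 mean [ 450.3 -120.8  138.7]
```

```bash
cat > plan.py <<'E'
import sys, numpy as np
from rig import arm
from scipy.spatial.transform import Rotation as R
# args: x y z(mm) yaw(rad) nrows
def plan(x,y,z,yaw,n,f=None):
    o=arm.get_obs(); p=np.array(o['ee_pos'])*1000; r=R.from_euler('xyz',o['tcp_rot']); t=np.array([x,y,z],float)
    rt=R.from_euler('xyz',[np.pi,0,yaw]); w=(r.inv()*rt).as_rotvec()
    print('clk',round(float(o['clock']),2),'p',p.round(1),'rpy',np.round(o['tcp_rot'],3),'F',np.round(o['wrist_force'],1),'g',round(float(o['grip_width'])*1000,1),'err',(t-p).round(1),'rotvec',w.round(3))
    rows=[];
    for i in range(n):
        ri=r*R.from_rotvec(w*i/n); rows.append(np.round(ri.inv().apply((t-p)/n),1).tolist())
    print('rot each',np.round(w/n,3).tolist()); print(rows)
if __name__=="__main__":
    a=[float(v) for v in sys.argv[1:]]; plan(*a[:4],int(a[4]))
E
python3 plan.py 665 -166 200 -0.017 18
```

```text
clk 0.1 p [179.7 598.3 221.8] rpy [3.141e+00 1.000e-03 1.279e+00] F [-0.2 -0.1 -0.3] g 85.3 err [ 485.3 -764.3  -21.8] rotvec [1.000e-03 1.000e-03 1.296e+00]
rot each [0.0, 0.0, 0.072]
[[-32.9, 38.0, 1.3], [-30.1, 40.3, 1.3], [-27.1, 42.4, 1.2], [-24.0, 44.2, 1.2], [-20.7, 45.8, 1.2], [-17.4, 47.2, 1.2], [-14.0, 48.3, 1.2], [-10.4, 49.2, 1.2], [-6.9, 49.8, 1.2], [-3.3, 50.2, 1.2], [0.3, 50.3, 1.2], [4.0, 50.1, 1.2], [7.6, 49.7, 1.2], [11.1, 49.1, 1.2], [14.6, 48.1, 1.2], [18.0, 47.0, 1.2], [21.4, 45.5, 1.2], [24.6, 43.9, 1.2]]
```

step_arm(
  rot=[
    [0,0,0.072],
    [0,0,0.072],
    [0,0,0.072],
    [0,0,0.072],
    [0,0,0.072],
    [0,0,0.072],
    [0,0,0.072],
    [0,0,0.072],
    [0,0,0.072],
    [0,0,0.072],
  ],
  dp=[
    [-33,38,1],
    [-30,40,1],
    [-27,42,1],
    [-24,44,1],
    [-21,46,1],
    [-17,47,1],
    [-14,48,1],
    [-10,49,1],
    [-7,50,1],
    [-3,50,1],
  ],
  fingers=[1,1,1,1,1,1,1,1,1,1],
)

```text
clock: 1.35
ee_pos: [0.4495, 0.1607, 0.2099]
tcp_rot: [3.141, 0.004, 0.542]
wrist_force: [1.2, 0.6, 0.0]
grip_width: 0.0851
```

```bash
python3 plan.py 665 -166 200 -0.017 10
```

```text
clk 1.35 p [449.5 160.7 209.9] rpy [3.141 0.004 0.542] F [1.2 0.6 0. ] g 85.1 err [ 215.5 -326.7   -9.9] rotvec [0.002 0.003 0.559]
rot each [0.0, 0.0, 0.056]
[[1.6, 39.1, 1.0], [3.8, 39.0, 1.0], [6.0, 38.7, 1.0], [8.1, 38.3, 1.0], [10.2, 37.8, 1.0], [12.3, 37.1, 1.0], [14.4, 36.4, 1.0], [16.4, 35.5, 1.0], [18.4, 34.6, 1.0], [20.3, 33.5, 1.0]]
```

step_arm(
  rot=[
    [0,0,0.056],
    [0,0,0.056],
    [0,0,0.056],
    [0,0,0.056],
    [0,0,0.056],
    [0,0,0.056],
    [0,0,0.056],
    [0,0,0.056],
    [0,0,0.056],
    [0,0,0.056],
    [0,0,0],
  ],
  dp=[
    [2,39,1],
    [4,39,1],
    [6,39,1],
    [8,38,1],
    [10,38,1],
    [12,37,1],
    [14,36,1],
    [16,36,1],
    [18,35,1],
    [20,34,1],
    [0,0,0],
  ],
  fingers=[1,1,1,1,1,1,1,1,1,1,1],
)

```text
clock: 2.72
ee_pos: [0.6651, -0.1838, 0.1964]
tcp_rot: [3.138, 0.007, -0.041]
wrist_force: [-0.4, 0.0, -0.4]
grip_width: 0.0853
```

```bash
cat > look.py <<'E'
import sys
from rig import arm, read_camera, camera_model
import cv2, numpy as np
for n,t in zip(sys.argv[1::2],sys.argv[2::2]):
    m=camera_model(n); p,d=read_camera(n); np.savez(f"{t}.npz",p=p,d=d,K=m["K"],k1=m["k1"],T=m["cam_to_world"])
    cv2.imwrite(f"pics/{t}.png",p[:,:,::-1])
E
python3 plan.py 665 -166 200 -0.017 1; python3 look.py wrist w1
python3 - <<'E'
from h import *
z=load('w1'); C=cloud(z); d=z['d']>0; print(np.round(z['T'],3).tolist(), z['K'].round(1).tolist())
m=(d&(np.hypot(C[:,:,0]*1000-665,C[:,:,1]*1000+166)<70)&(C[:,:,2]>.018)&(C[:,:,2]<.04))
print(m.sum())
if m.sum()>5:
    R=cv2.minAreaRect((C[m][:,:2]*1000).astype(np.float32)); print(R, np.median(C[m][:,2]))
E
```

```text
clk 2.73 p [ 665.1 -183.8  196.4] rpy [ 3.138  0.007 -0.041] F [-0.4  0.  -0.4] g 85.3 err [-0.1 17.8  3.6] rotvec [ 0.004  0.007 -0.023]
rot each [0.004, 0.007, -0.023]
[[-0.9, -17.8, -3.7]]
[[0.999, 0.036, 0.021, 0.67], [-0.04, 0.946, 0.321, -0.103], [-0.008, -0.322, 0.947, 0.349], [0.0, 0.0, 0.0, 1.0]] [[269.5, 0.0, 256.7], [0.0, 269.5, 191.5], [0.0, 0.0, 1.0]]
2055
((666.6859130859375, -164.9225616455078), (74.0172348022461, 40.24797058105469), 89.0980224609375) 0.027991694594290073
```

View pics/w1.png

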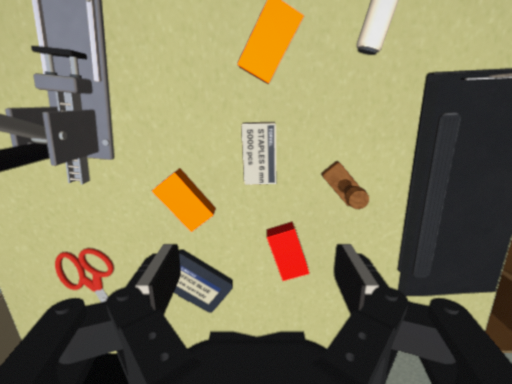

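```bash
python3 plan.py 666 -165.5 40 -0.016 5
```

```text
clk 2.77 p [ 664.9 -182.1  196.4] rpy [ 3.139  0.008 -0.038] F [-0.2  0.8 -0.1] g 85.5 err [   1.1   16.6 -156.4] rotvec [ 0.003  0.008 -0.022]
rot each [0.001, 0.002, -0.004]
[[0.3, -3.4, 31.3], [0.3, -3.4, 31.3], [0.3, -3.4, 31.3], [0.2, -3.4, 31.3], [0.2, -3.3, 31.3]]
```

step_arm(
  rot=[
    [0.001,0.002,-0.004],
    [0.001,0.002,-0.004],
    [0.001,0.002,-0.004],
    [0,0.002,-0.004],
    [0,0,-0.004],
    [0,0,0],
  ],
  dp=[
    [0,-3,30],
    [0,-3,30],
    [0,-3,30],
    [0,-3,30],
    [0,-3,25],
    [0,0,0],
  ],
  fingers=[1,1,1,1,1,1],
)

```text
clock: 3.52
ee_pos: [0.6637, -0.1586, 0.0475]
tcp_rot: [-3.137, -0.0, -0.008]
wrist_force: [-0.6, 0.0, 0.3]
grip_width: 0.0852
```

```bash
python3 plan.py 666 -165.5 25 -0.016 2
```

```text
clk 3.52 p [ 663.7 -158.6   47.5] rpy [-3.137 -0.    -0.008] F [-0.6  0.   0.3] g 85.2 err [  2.3  -6.9 -22.5] rotvec [-0.005 -0.     0.008]
rot each [-0.002, -0.0, 0.004]
[[1.2, 3.5, 11.3], [1.2, 3.5, 11.3]]
```

step_arm(
  rot=[
    [-0.002,0,0.004],
    [-0.002,0,0.004],
    [0,0,0],
  ],
  dp=[
    [1,3,11],
    [1,3,11],
    [0,0,0],
  ],
  fingers=[1,1,1],
)

```text
clock: 3.9
ee_pos: [0.6668, -0.1646, 0.0266]
tcp_rot: [-3.141, -0.003, -0.016]
wrist_force: [-0.1, 0.1, 1.1]
grip_width: 0.0855
```

```bash
python3 plan.py 666 -165.5 25 -0.016 1
```

```text
clk 3.9 p [ 666.8 -164.6   26.6] rpy [-3.141e+00 -3.000e-03 -1.600e-02] F [-0.1  0.1  1.1] g 85.5 err [-0.8 -0.9 -1.6] rotvec [-0.    -0.003  0.   ]
rot each [-0.0, -0.003, 0.0]
[[-0.8, 0.9, 1.6]]
```

step_arm(
  rot=[
    [0,0,0],
    [0,0,0],
    [0,0,0],
    [0,0,0],
    [0,0,0],
    [0,0,0],
  ],
  dp=[
    [-1,1,1],
    [0,0,0],
    [0,0,0],
    [0,0,0],
    [0,0,0],
    [0,0,0],
  ],
  fingers=[0.4,0.4,0.35,0.35,0.35,0.35],
  grip_force=40,
)

```text
clock: 4.65
ee_pos: [0.6664, -0.166, 0.0269]
tcp_rot: [3.141, -0.005, -0.016]
wrist_force: [-0.1, 0.2, -0.1]
grip_width: 0.0298
```

```bash
python3 plan.py 666 -165.5 25 -0.016 1; python3 look.py side s2 wrist w2
python3 - <<'E'
from h import *
z=load('s2'); cv2.imwrite('pics/s2c.png',cv2.resize(z['p'][100:300,150:370,::-1],None,fx=3,fy=3,interpolation=cv2.INTER_CUBIC))
E
```

```text
clk 4.65 p [ 666.4 -166.    26.9] rpy [ 3.141 -0.005 -0.016] F [-0.1  0.2 -0.1] g 29.8 err [-0.4  0.5 -1.9] rotvec [ 0.    -0.005  0.   ]
rot each [0.0, -0.005, 0.0]
[[-0.4, -0.5, 1.9]]
```

View pics/s2c.png

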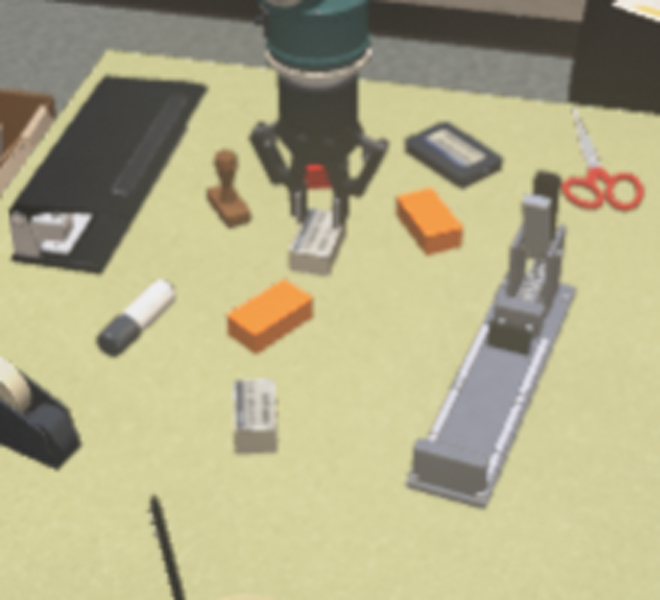

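View pics/w2.png

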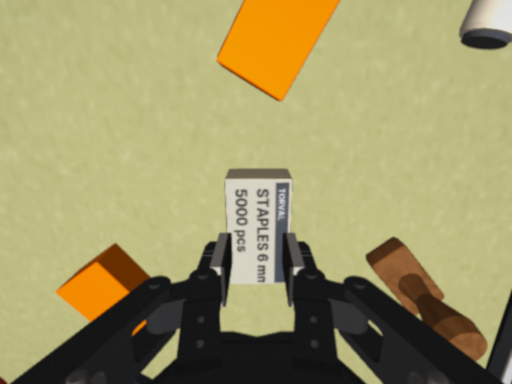

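```bash
python3 - <<'E'
from h import *
z=load('w2'); C=cloud(z)*1000; 
for v in (200,230,240,260,275,280,290,297):
    print(v,[(u,*C[v,u].round(0).astype(int).tolist()) for u in (216,222,226,230,234,245,259,280,286,290,294,298)])
m=(np.abs(C[:,:,2]-27)<4)&(np.hypot(C[:,:,0]-666,C[:,:,1]+166)<70)
Q=C[m]; print(cv2.minAreaRect(Q[:,:2].astype(np.float32)))
cv2.imwrite('pics/w2c.png',cv2.resize(z['p'][150:320,180:340,::-1],None,fx=4,fy=3.5,interpolation=cv2.INTER_CUBIC))
E
```

```text
200 [(216, 638, -151, 1), (222, 642, -151, 1), (226, 649, -141, 29), (230, 651, -141, 28), (234, 653, -141, 28), (245, 660, -142, 27), (259, 668, -142, 28), (280, 681, -142, 28), (286, 684, -142, 28), (290, 687, -141, 29), (294, 693, -152, 2), (298, 696, -152, 2)]
230 [(216, 637, -175, 1), (222, 641, -174, 2), (226, 647, -163, 25), (230, 650, -161, 28), (234, 653, -161, 29), (245, 659, -161, 29), (259, 668, -162, 28), (280, 681, -161, 29), (286, 685, -162, 27), (290, 691, -176, 0), (294, 694, -175, 1), (298, 697, -175, 2)]
240 [(216, 636, -183, 1), (222, 648, -156, 50), (226, 650, -156, 51), (230, 652, -159, 45), (234, 652, -168, 29), (245, 659, -168, 29), (259, 668, -169, 27), (280, 681, -169, 28), (286, 682, -156, 50), (290, 685, -157, 50), (294, 687, -156, 51), (298, 697, -184, 1)]
260 [(216, 647, -156, 69), (222, 650, -156, 70), (226, 652, -158, 66), (230, 651, -170, 48), (234, 651, -183, 27), (245, 659, -183, 28), (259, 668, -183, 29), (280, 681, -183, 28), (286, 681, -161, 62), (290, 682, -156, 71), (294, 684, -157, 69), (298, 686, -156, 70)]
275 [(216, 649, -154, 83), (222, 65
[... 427 characters left out ...]
171, 65), (290, 682, -164, 74), (294, 683, -161, 78), (298, 684, -155, 86)]
290 [(216, 651, -155, 92), (222, 650, -168, 75), (226, 651, -173, 69), (230, 644, -228, 0), (234, 648, -227, 1), (245, 656, -228, 1), (259, 668, -228, 1), (280, 684, -228, 2), (286, 681, -176, 66), (290, 682, -169, 75), (294, 683, -164, 82), (298, 683, -156, 91)]
297 [(216, 652, -150, 102), (222, 650, -173, 75), (226, 651, -176, 71), (230, 644, -234, 1), (234, 647, -234, 1), (245, 656, -234, 2), (259, 667, -233, 2), (280, 684, -235, 1), (286, 689, -235, 1), (290, 682, -173, 75), (294, 683, -167, 83), (298, 681, -151, 102)]
((667.0182495117188, -164.99444580078125), (74.70372009277344, 40.83995056152344), 88.78515625)
```

View pics/w2c.png

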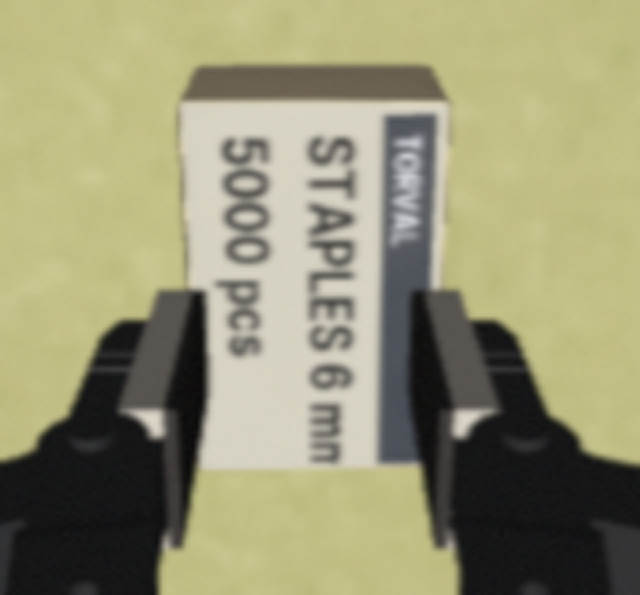

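```bash
python3 - <<'E'
from h import *
z=load('s2'); C=cloud(z)*1000
m=(np.abs(C[:,:,0]-666)<60)&(np.abs(C[:,:,1]+160)<25)&(C[:,:,2]>31)&(z['d']>0)
for lo in range(30,110,8):
    k=m&(C[:,:,2]>=lo)&(C[:,:,2]<lo+8); Q=C[k]
    if len(Q): print(lo,len(Q),np.round(np.percentile(Q[:,0],[0,50,100])),np.round(np.percentile(Q[:,1],[0,50,100])))
cv2.imwrite('pics/s2d.png',cv2.resize(z['p'][140:200,220:300,::-1],None,fx=8,fy=8,interpolation=cv2.INTER_CUBIC))
E
```

```text
30 2 [644. 662. 681.] [-163. -162. -162.]
38 18 [637. 665. 692.] [-174. -159. -153.]
46 26 [636. 664. 692.] [-171. -158. -152.]
54 31 [637. 680. 693.] [-176. -161. -154.]
62 23 [636. 649. 691.] [-175. -159. -151.]
70 23 [637. 680. 691.] [-175. -159. -150.]
78 44 [619. 664. 711.] [-179. -156. -149.]
86 78 [616. 682. 714.] [-181. -158. -149.]
94 49 [612. 680. 715.] [-179. -154. -150.]
102 70 [610. 663. 722.] [-183. -155. -146.]
```

View pics/s2d.png

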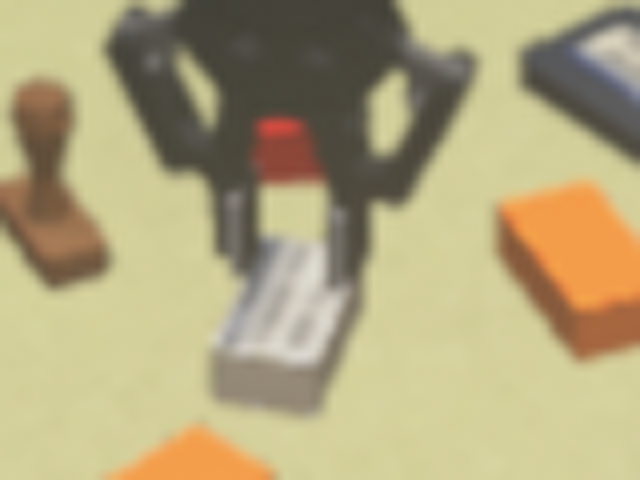

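step_arm(
  rot=[
    [0,0.0,0],
    [0,0,0],
    [0,0,0],
    [0,0,0],
  ],
  dp=[
    [0,0,0],
    [0,0,0],
    [0,0,12],
    [0,0,12],
  ],
  fingers=[0.8,0.8,0.8,0.8],
)

```text
clock: 5.25
ee_pos: [0.6668, -0.1659, 0.002]
tcp_rot: [3.141, -0.006, -0.016]
wrist_force: [0.0, 0.4, 0.6]
grip_width: 0.0684
```

step_arm(
  rot=[
    [0,0.0,0],
    [0,0,0],
    [0,0,0],
  ],
  dp=[
    [0,0,0],
    [0,0,0],
    [0,0,0],
  ],
  fingers=[0.57,0.57,0.57],
)

```text
clock: 5.62
ee_pos: [0.666, -0.1659, 0.0004]
tcp_rot: [3.142, -0.003, -0.016]
wrist_force: [-0.2, -0.8, 0.5]
grip_width: 0.0488
```

```bash
cat > tip.py <<'E'
# finger tip heights seen by side camera / wrist camera near the TCP
import sys
from h import *
from rig import arm
o=arm.get_obs(); e=np.array(o['ee_pos'])*1000; print(e.round(1),np.round(o['tcp_rot'],3),np.round(o['wrist_force'],1),round(float(o['grip_width'])*1000,1))
z=load(sys.argv[1]); C=cloud(z)*1000; yaw=o['tcp_rot'][2]
X=(C[:,:,0]-e[0])*np.cos(yaw)+(C[:,:,1]-e[1])*np.sin(yaw); Y=-(C[:,:,0]-e[0])*np.sin(yaw)+(C[:,:,1]-e[1])*np.cos(yaw)
p=z['p'].astype(int); 
m=(np.abs(X)<60)&(np.abs(Y)<13)&(C[:,:,2]>3)&(C[:,:,2]<120)&(z['d']>0)
for lo in range(0,100,5):
    k=m&(C[:,:,2]>=lo)&(C[:,:,2]<lo+5)
    if k.sum():print(lo,k.sum(),'x',np.round(np.sort(X[k])[[0,-1]]),'neg side max',np.round(X[k&(X<0)].max() if (k&(X<0)).any() else 0),'pos min',np.round(X[k&(X>0)].min() if (k&(X>0)).any() else 0))
E
python3 look.py side s3 wrist w3; echo wrist; python3 tip.py w3; echo side; python3 tip.py s3
```

```text
wrist
[ 6.661e+02 -1.660e+02  6.000e-01] [ 3.142 -0.004 -0.016] [-0.1 -0.3 -0.2] 48.7
0 3 x [-37. -23.] neg side max -23.0 pos min 0
10 16 x [-24.  25.] neg side max -24.0 pos min 24.0
15 163 x [-36.  35.] neg side max -24.0 pos min 24.0
20 321 x [-38.  37.] neg side max -19.0 pos min 24.0
25 3429 x [-38.  38.] neg side max -0.0 pos min 0.0
30 381 x [-38.  38.] neg side max -24.0 pos min 24.0
35 416 x [-38.  38.] neg side max -24.0 pos min 24.0
40 469 x [-38.  38.] neg side max -24.0 pos min 24.0
45 421 x [-38.  38.] neg side max -24.0 pos min 24.0
50 601 x [-42.  42.] neg side max -24.0 pos min 24.0
55 695 x [-54.  53.] neg side max -26.0 pos min 25.0
60 1265 x [-56.  57.] neg side max -24.0 pos min 24.0
65 3753 x [-58.  58.] neg side max -22.0 pos min 22.0
70 2408 x [-59.  59.] neg side max -22.0 pos min 22.0
75 1656 x [-60.  60.] neg side max -46.0 pos min 46.0
80 1917 x [-60.  60.] neg side max -0.0 pos min 1.0
85 3403 x [-60.  60.] neg side max -0.0 pos min 0.0
90 3439 x [-60.  60.] neg side max -0.0 pos min 0.0
95 3111 x [-60.  60.] neg side max -0.0 pos min 0.0
side
[ 6.661e+0
[... 385 characters left out ...]
] neg side max -27.0 pos min 22.0
35 14 x [-40.  32.] neg side max -27.0 pos min 23.0
40 17 x [-40.  36.] neg side max -27.0 pos min 23.0
45 15 x [-37.  32.] neg side max -27.0 pos min 22.0
50 8 x [-35.  34.] neg side max -29.0 pos min 23.0
55 26 x [-54.  49.] neg side max -26.0 pos min 24.0
60 32 x [-56.  55.] neg side max -30.0 pos min 24.0
65 41 x [-60.  55.] neg side max -24.0 pos min 22.0
70 21 x [-59.  57.] neg side max -27.0 pos min 30.0
75 21 x [-59.  51.] neg side max -31.0 pos min 26.0
80 31 x [-59.  57.] neg side max -3.0 pos min 6.0
85 28 x [-59.  59.] neg side max -1.0 pos min 0.0
90 23 x [-59.  57.] neg side max -3.0 pos min 0.0
95 23 x [-59.  59.] neg side max -4.0 pos min 0.0
```

View pics/w3.png

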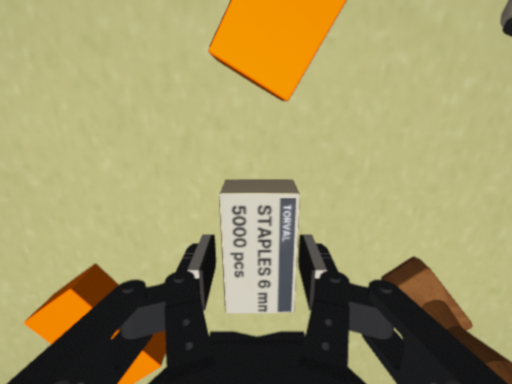

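step_arm(
  rot=[
    [0,0.003,0],
    [0,0,0],
    [0,0,0],
    [0,0,0],
    [0,0,0],
    [0,0,0],
  ],
  dp=[
    [0,0,4],
    [0,0,0],
    [0,0,0],
    [0,0,0],
    [0,0,0],
    [0,0,0],
  ],
  fingers=[0.57,0.4,0.35,0.35,0.35,0.35],
  grip_force=40,
)

```text
clock: 6.48
ee_pos: [0.6662, -0.1659, -0.0036]
tcp_rot: [3.142, -0.007, -0.016]
wrist_force: [-0.7, -0.9, -0.9]
grip_width: 0.0396
```

step_arm(
  rot=[
    [0,0,0],
    [0,0,0],
    [0,0,0],
    [0,0,0],
  ],
  dp=[
    [0,0,-20],
    [0,0,-40],
    [0,0,-40],
    [0,0,0],
  ],
  fingers=[0.35,0.35,0.35,0.35],
)

```text
clock: 6.98
ee_pos: [0.6656, -0.1664, 0.1034]
tcp_rot: [3.141, -0.008, -0.016]
wrist_force: [0.1, -0.3, -2.8]
grip_width: 0.0391
```

```bash
python3 look.py wrist w4; python3 tip.py w4 | head -12; python3 - <<'E'
from h import *
z=load('top0'); C=cloud(z)*1000
# clamp fit: rails/bed mask by height and grey near axis
th=np.deg2rad(8.3)
o=np.array([466.4,13.2])
for it in range(3):
    ey=np.array([np.sin(th),np.cos(th)]); ex=np.array([np.cos(th),-np.sin(th)])
    D=C[:,:,:2]-o; X=D@ex; Y=D@ey
    m=(C[:,:,2]>5)&(C[:,:,2]<21)&(np.abs(X)<40)&(Y>-70)&(Y<100)
    # per-Y bin edges
    yb=[];l=[];r=[]
    for y in range(-60,95,6):
        k=m&(np.abs(Y-y)<3)
        if k.sum()>8: yb.append(y); l.append(X[k].min()); r.append(X[k].max())
    a=np.polyfit(yb,(np.array(l)+r)/2,1); print('slope,off',a,'width',np.mean(np.array(r)-l))
    th+=a[0]; o=o+ex*a[1]
print(np.rad2deg(th),o)
ey=np.array([np.sin(th),np.cos(th)]); ex=np.array([np.cos(th),-np.sin(th)])
X=(C[:,:,:2]-o)@ex; Y=(C[:,:,:2]-o)@ey
k=(C[:,:,2]>42)&(C[:,:,2]<52)&(np.abs(X)<25)&(Y>80)&(Y<135); print('fjaw Y',np.percentile(Y[k],[2,50,98]),X[k].mean())
k=(C[:,:,2]>138)&(C[:,:,2]<150)&(np.abs(X)<25)&(Y<-90); print('handle Y',np.percentile(Y[k],[0,2,50,98,100]),X[k].mean())
k=(C[:,:,2]>20)&(C[:,:,2]<50)&(np.abs(X)<25)&(Y<-20)&(Y>-115); 
for y in range(-115,-20,4):
    q=k&(np.abs(Y-y)<2); print(y,q.sum(),np.round(np.median(C[q][:,2])) if q.sum() else '')
E
```

```text
[ 664.8 -166.   101.5] [-3.141 -0.006 -0.016] [-0.3 -0.3 -1.9] 39.6
0 5 x [-47.  25.] neg side max -22.0 pos min 3.0
slope,off [-0.00777249  0.21991523] width 68.13440181521875
slope,off [1.99732531e-05 6.16073006e-03] width 68.10832802271031
slope,off [ 7.12256499e-08 -1.10092279e-06] width 68.1083671562482
7.855817327953917 [466.62371363  13.16741209]
fjaw Y [105.05758565 111.42299037 118.73541476] -0.1902155188227775
handle Y [-161.3922183  -160.893344   -149.16452356 -113.72773594 -112.94661353] -0.4749556926475336
-115 3 30.0
-111 9 24.0
-107 6 25.0
-103 6 22.0
-99 15 42.0
-95 24 43.0
-91 23 44.0
-87 23 43.0
-83 19 36.0
-79 5 29.0
-75 9 31.0
-71 5 30.0
-67 12 30.0
-63 14 41.0
-59 18 41.0
-55 0 
-51 0 
-47 0 
-43 0 
-39 0 
-35 0 
-31 0 
-27 0 
-23 0
```

View pics/w4.png

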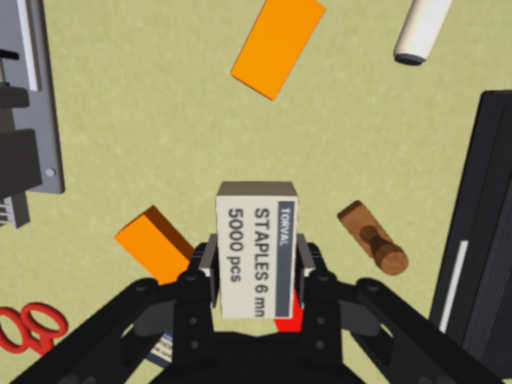

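```bash
python3 plan.py 475.6 77 80 -0.137 8
```

```text
clk 7.03 p [ 664.8 -166.   101.5] rpy [-3.141 -0.006 -0.016] F [-0.3 -0.3 -1.9] g 39.6 err [-189.2  243.   -21.5] rotvec [-0.    -0.006  0.121]
rot each [-0.0, -0.001, 0.015]
[[-24.2, -30.0, 2.5], [-24.6, -29.6, 2.6], [-25.0, -29.2, 2.6], [-25.5, -28.9, 2.6], [-25.9, -28.5, 2.6], [-26.3, -28.1, 2.6], [-26.8, -27.7, 2.7], [-27.2, -27.3, 2.7]]
```

step_arm(
  rot=[
    [0,-0.001,0.015],
    [0,-0.001,0.015],
    [0,-0.001,0.015],
    [0,-0.001,0.015],
    [0,-0.001,0.015],
    [0,-0.001,0.015],
    [0,0,0.015],
    [0,0,0.015],
    [0,0,0],
    [0,0,0],
  ],
  dp=[
    [-24,-30,2],
    [-25,-30,2],
    [-25,-29,2],
    [-25,-29,2],
    [-26,-28,2],
    [-26,-28,2],
    [-27,-28,2],
    [-27,-27,2],
    [0,0,0],
    [0,0,0],
  ],
  fingers=[0.35,0.35,0.35,0.35,0.35,0.35,0.35,0.35,0.35,0.35],
)

```text
clock: 8.28
ee_pos: [0.4654, 0.0842, 0.0812]
tcp_rot: [3.14, 0.009, -0.14]
wrist_force: [-0.1, -0.5, -1.5]
grip_width: 0.0395
```

```bash
python3 look.py wrist w5; python3 plan.py 475.6 78 60 -0.137 1
```

```text
clk 8.32 p [465.4  84.1  81.2] rpy [ 3.14   0.009 -0.14 ] F [ 0.4  1.  -2.1] g 39.4 err [ 10.2  -6.1 -21.2] rotvec [ 0.002  0.009 -0.003]
rot each [0.002, 0.009, -0.003]
[[11.2, 4.6, 21.1]]
```

View pics/w5.png

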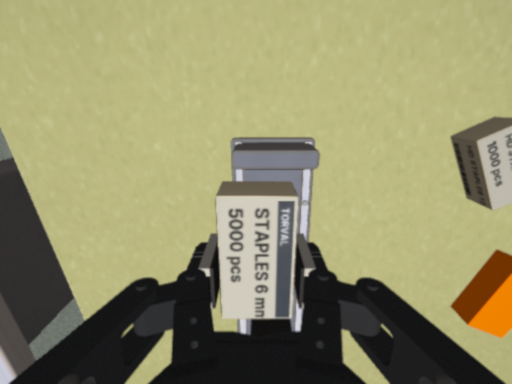

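```bash
python3 - <<'E'
from h import *
z=load('w5'); C=cloud(z)*1000; th=0.137; o=np.array([466.6,13.2])
ey=np.array([np.sin(th),np.cos(th)]); ex=np.array([np.cos(th),-np.sin(th)])
X=(C[:,:,:2]-o)@ex; Y=(C[:,:,:2]-o)@ey; Z=C[:,:,2]
k=(Z>43)&(Z<53)&(np.abs(X)<40)&(Y>85)&(Y<135); print(k.sum(),'fj top Y',np.percentile(Y[k],[1,50,99]),'X',np.percentile(X[k],[0.5,99.5]),np.median(Z[k])); print(cv2.minAreaRect(C[k][:,:2].astype(np.float32)))
k=(Z>12)&(Z<20)&(np.abs(X)<40)&(Y>60)&(Y<103)
for s in (-1,1):
    q=k&(X*s>0); print('rail',q.sum(),np.percentile(X[q],[2,98]) if q.sum()>3 else '',np.median(Z[q]))
# held box top
k=(np.abs(Z-112)<4)&(Y>20)&(Y<130)&(np.abs(X)<45); q=C[k][:,:2].astype(np.float32); print('box',k.sum(),cv2.minAreaRect(q),'X',np.percentile(X[k],[1,99]),'Y',np.percentile(Y[k],[1,99]),np.median(Z[k]))
E
```

```text
1725 fj top Y [105.97499337 113.04006967 119.1218819 ] X [-28.73302234  31.82961575] 48.95978281908778
((483.7773742675781, 124.41777038574219), (13.550836563110352, 61.7830696105957), 82.20453643798828)
rail 114 [-28.89277413  -1.08533556] 16.830947632782742
rail 369 [ 5.2746497 32.5829264] 16.990357468785994
box 10030 ((466.0010986328125, 85.10063171386719), (74.98054504394531, 66.38432312011719), 82.00809478759766) X [-35.55402529  15.08503075] Y [ 35.94428555 108.11387825] 112.88006005153468
```

```bash
python3 plan.py 476.7 77.7 75 -0.137 3
```

```text
clk 8.32 p [465.4  84.1  81.2] rpy [ 3.14   0.009 -0.14 ] F [ 0.4  1.  -2.1] g 39.4 err [11.3 -6.4 -6.2] rotvec [ 0.002  0.009 -0.003]
rot each [0.001, 0.003, -0.001]
[[4.1, 1.6, 2.0], [4.0, 1.6, 2.0], [4.0, 1.6, 2.1]]
```

step_arm(
  rot=[
    [0,0.003,-0.001],
    [0,0.003,-0.001],
    [0,0.003,0],
    [0,0,0],
    [0,0,0],
  ],
  dp=[
    [4,1.6,2],
    [4,1.6,2],
    [4,1.6,2],
    [0,0,0],
    [0,0,0],
  ],
  fingers=[0.35,0.35,0.35,0.35,0.35],
)

```text
clock: 8.95
ee_pos: [0.4783, 0.075, 0.0744]
tcp_rot: [3.139, -0.001, -0.141]
wrist_force: [-1.4, 0.1, -2.3]
grip_width: 0.0392
```

```bash
python3 plan.py 476.7 77.7 24 -0.137 4
```

```text
clk 8.95 p [478.3  75.   74.4] rpy [ 3.139e+00 -1.000e-03 -1.410e-01] F [-1.4  0.1 -2.3] g 39.2 err [ -1.6   2.7 -50.4] rotvec [ 0.003 -0.001 -0.004]
rot each [0.001, -0.0, -0.001]
[[-0.5, -0.6, 12.6], [-0.5, -0.6, 12.6], [-0.5, -0.6, 12.6], [-0.5, -0.6, 12.6]]
```

step_arm(
  rot=[
    [0.001,0,-0.001],
    [0.001,0,-0.001],
    [0.001,0,-0.001],
    [0,0,-0.001],
    [0,0,0],
    [0,0,0],
  ],
  dp=[
    [-0.5,-0.6,12],
    [-0.5,-0.6,12],
    [-0.5,-0.6,12],
    [-0.5,-0.6,12],
    [0,0,0],
    [0,0,0],
  ],
  fingers=[0.35,0.35,0.35,0.35,0.35,0.35],
)

```text
clock: 9.7
ee_pos: [0.4759, 0.0779, 0.0223]
tcp_rot: [3.141, 0.0, -0.137]
wrist_force: [-0.9, 0.7, -1.8]
grip_width: 0.0397
```

```bash
python3 plan.py 476.7 77.7 8 -0.137 1; python3 look.py wrist w6 side s6;python3 - <<'E'
from h import *
z=load('w6'); C=cloud(z)*1000; th=0.137; o=np.array([468,13.4])
ey=np.array([np.sin(th),np.cos(th)]); ex=np.array([np.cos(th),-np.sin(th)])
X=(C[:,:,:2]-o)@ex; Y=(C[:,:,:2]-o)@ey; Z=C[:,:,2]
k=(Z>43)&(Z<53)&(np.abs(X)<40)&(Y>99)&(Y<135); print(k.sum(),'fj top Y',np.percentile(Y[k],[1,50,99]),'X',np.percentile(X[k],[0.5,99.5]))
for y in range(55,106,5):
    k=(np.abs(Y-y)<2.5)&(Z>50)&(Z<60)&(np.abs(X)<50); print(y,k.sum(), X[k].min() if k.any() else '',X[k].max() if k.any() else '')
k=(Z>50)&(Z<60)&(np.abs(X)<15); print('Y',np.percentile(Y[k],[0,1,99,100]))
s=load('s6'); cv2.imwrite('pics/s6c.png',cv2.resize(s['p'][150:320,240:400,::-1],None,fx=4,fy=3.5,interpolation=cv2.INTER_CUBIC))
E
```

```text
clk 9.7 p [475.9  77.9  22.3] rpy [ 3.141  0.    -0.137] F [-0.9  0.7 -1.8] g 39.7 err [  0.8  -0.2 -14.3] rotvec [0. 0. 0.]
rot each [0.0, 0.0, 0.0]
[[0.8, 0.1, 14.3]]
4235 fj top Y [100.52417153 111.57181392 118.73191369] X [-29.38084507  30.55035632]
55 607 -20.637243774471912 19.173108557644696
60 643 -20.643525416174604 19.20361569692547
65 658 -20.64615703516335 19.10506459570181
70 914 -33.914540715920275 32.64696830943176
75 943 -27.134489664981906 25.620402501216077
80 682 -21.22342084973127 18.969805603651093
85 727 -21.410420150184724 19.18612290693945
90 720 -20.87639462013549 18.921943788250754
95 794 -21.341981159087474 19.237859257063032
100 883 -21.248040160087527 19.539626921804693
105 217 -20.425501386343324 28.05166516413091
Y [ 28.432045    30.89805165 111.8192933  116.7361033 ]
```

View pics/w6.png

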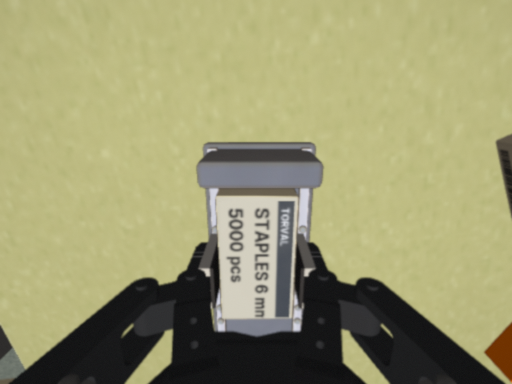

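View pics/s6c.png

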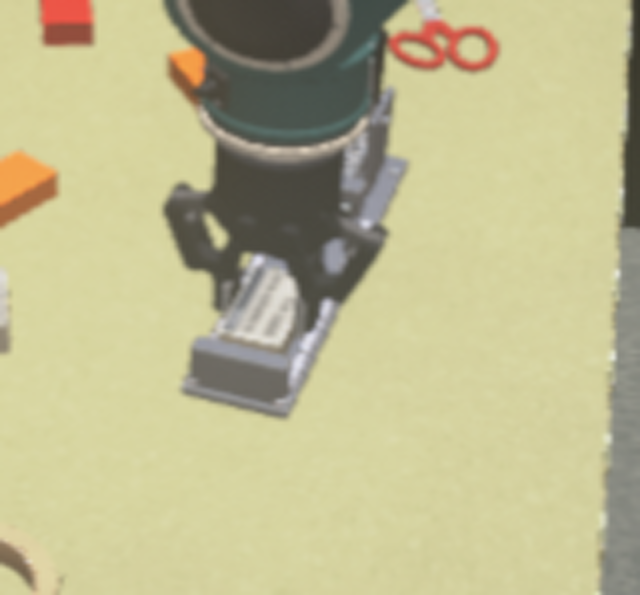

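step_arm(
  rot=[
    [0,0,0],
    [0,0,0],
    [0,0,0],
    [0,0,0],
  ],
  dp=[
    [1,0.5,5],
    [0,0,5],
    [0,0,4],
    [0,0,0],
  ],
  fingers=[0.35,0.35,0.35,0.35],
)

```text
clock: 10.3
ee_pos: [0.4773, 0.0776, 0.0079]
tcp_rot: [-3.141, -0.001, -0.136]
wrist_force: [0.0, -0.3, -1.9]
grip_width: 0.0399
```

```bash
python3 plan.py 476.7 77.7 6.4 -0.137 1
```

```text
clk 10.3 p [477.3  77.6   7.9] rpy [-3.141e+00 -1.000e-03 -1.360e-01] F [ 0.  -0.3 -1.9] g 39.9 err [-0.6  0.1 -1.5] rotvec [-0.001 -0.001  0.001]
rot each [-0.001, -0.001, 0.001]
[[-0.6, -0.0, 1.5]]
```

step_arm(
  rot=[
    [0,0,0],
    [0,0,0],
    [0,0,0],
    [0,0,0],
    [0,0,0],
  ],
  dp=[
    [0,0,1.5],
    [0,0,0],
    [0,0,0],
    [0,0,0],
    [0,0,0],
  ],
  fingers=[0.35,0.35,0.6,0.7,0.7],
)

```text
clock: 10.92
ee_pos: [0.4778, 0.0777, 0.0067]
tcp_rot: [-3.141, -0.002, -0.136]
wrist_force: [-0.1, -0.7, -0.1]
grip_width: 0.0602
```

step_arm(
  rot=[
    [0,0,0],
    [0,0,0],
    [0,0,0],
    [0,0,0],
  ],
  dp=[
    [0,0,-30],
    [0,0,-40],
    [0,0,-40],
    [0,0,0],
  ],
  fingers=[0.8,0.9,0.9,0.9],
)

```text
clock: 11.42
ee_pos: [0.4774, 0.0773, 0.1197]
tcp_rot: [-3.141, -0.001, -0.137]
wrist_force: [0.4, 0.5, -0.6]
grip_width: 0.0768
```

```bash
python3 look.py wrist w7; python3 plan.py 657.3 90 75 0.305 8; cat > an.py <<'E'
import sys
from h import *
z=load(sys.argv[1]); C=cloud(z)*1000; th=0.137; o=np.array([468,13.4])
ey=np.array([np.sin(th),np.cos(th)]); ex=np.array([np.cos(th),-np.sin(th)])
X=(C[:,:,:2]-o)@ex; Y=(C[:,:,:2]-o)@ey; Z=C[:,:,2]; ok=z['d']>0
def f(nm,k): print(nm,k.sum(),'X',np.percentile(X[k],[1,99]).round(1),'Y',np.percentile(Y[k],[1,99]).round(1),'Z',np.median(Z[k]).round(1)) if k.sum()>4 else print(nm,'none')
inx=ok&(np.abs(X)<22)
f('fj',ok&(np.abs(X)<40)&(Z>44)&(Z<53)&(Y>95)&(Y<130))
f('long',inx&(Z>33)&(Z<41.)&(Y>20)&(Y<103))
k=inx&(Z>33)&(Z<41.)&(Y>20)&(Y<103)
if k.sum()>50: print(cv2.minAreaRect(np.c_[X[k],Y[k]].astype(np.float32)))
f('tall',inx&(Z>37)&(Z<46)&(Y>-45)&(Y<30))
f('pad',inx&(Z>30)&(Z<46)&(Y>-80)&(Y<-35))
E
python3 an.py w7
```

```text
clk 11.47 p [476.6  77.3 118.4] rpy [ 3.141e+00  1.000e-03 -1.370e-01] F [ 0.   0.8 -0.7] g 76.5 err [180.7  12.7 -43.4] rotvec [ 0.     0.001 -0.442]
rot each [0.0, 0.0, -0.055]
[[22.2, -4.7, 5.4], [22.4, -3.4, 5.4], [22.5, -2.2, 5.4], [22.6, -0.9, 5.4], [22.6, 0.3, 5.4], [22.6, 1.6, 5.4], [22.5, 2.8, 5.4], [22.3, 4.0, 5.4]]
fj 1237 X [-29.3  30.3] Y [105.7 118.7] Z 48.9
long 3298 X [-19.1  20.2] Y [ 29.5 102. ] Z 38.1
((0.28987884521484375, 65.45416259765625), (73.8785400390625, 40.69272994995117), 89.79293823242188)
tall 23 X [-17.9  16.9] Y [29.2 29.7] Z 37.5
pad 528 X [-18.7  20.1] Y [-79.7 -56.6] Z 38.1
```

View pics/w7.png

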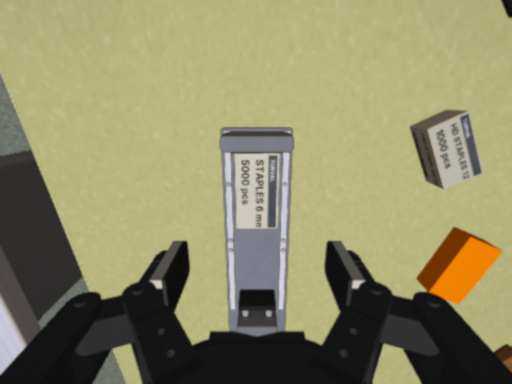

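step_arm(
  rot=[
    [0,0,-0.055],
    [0,0,-0.055],
    [0,0,-0.055],
    [0,0,-0.055],
    [0,0,-0.055],
    [0,0,-0.055],
    [0,0,-0.055],
    [0,0,-0.055],
    [0,0,0],
    [0,0,0],
  ],
  dp=[
    [22,-5,4],
    [22,-4,4],
    [22,-2,4],
    [22,-1,4],
    [22,0,4],
    [22,1.5,4],
    [22,3,4],
    [22,4,4],
    [0,0,0],
    [0,0,0],
  ],
  fingers=[1,1,1,1,1,1,1,1,1,1],
)

```text
clock: 12.72
ee_pos: [0.6522, 0.0915, 0.0707]
tcp_rot: [-3.137, 0.018, 0.317]
wrist_force: [0.3, -0.1, -0.9]
grip_width: 0.0853
```

```bash
python3 look.py wrist w8; python3 - <<'E'
from h import *
z=load('w8'); C=cloud(z)*1000
m=(np.abs(C[:,:,2]-32)<3)&(np.hypot(C[:,:,0]-657,C[:,:,1]-90)<60); print(m.sum(),cv2.minAreaRect(C[m][:,:2].astype(np.float32)),np.median(C[m][:,2]))
E
python3 plan.py 657.3 90 20 0.31 4
```

```text
3425 ((658.86083984375, 89.9864501953125), (35.990169525146484, 62.72149658203125), 17.67837142944336) 32.05772477959193
clk 12.78 p [652.2  91.6  70.8] rpy [-3.137  0.018  0.317] F [ 0.  -0.8 -0. ] g 85.5 err [  5.1  -1.6 -50.8] rotvec [-0.004  0.018  0.007]
rot each [-0.001, 0.004, 0.002]
[[1.3, 0.8, 12.7], [1.3, 0.8, 12.7], [1.2, 0.8, 12.7], [1.2, 0.8, 12.7]]
```

step_arm(
  rot=[
    [-0.001,0.004,0.002],
    [-0.001,0.004,0.002],
    [-0.001,0.004,0.002],
    [0,0.004,0.001],
    [0,0,0],
    [0,0,0],
  ],
  dp=[
    [1.5,1,12],
    [1.5,1,12],
    [1.5,1,12],
    [1.5,0,12],
    [0,0,0],
    [0,0,0],
  ],
  fingers=[1,1,1,1,1,1],
)

```text
clock: 13.52
ee_pos: [0.6573, 0.0907, 0.0186]
tcp_rot: [-3.14, 0.002, 0.309]
wrist_force: [-0.1, -0.0, 0.1]
grip_width: 0.0854
```

```bash
python3 plan.py 658 90 -3.5 0.309 2
```

```text
clk 13.53 p [657.3  90.7  18.6] rpy [-3.14e+00  2.00e-03  3.09e-01] F [-0.1 -0.   0.1] g 85.4 err [  0.7  -0.7 -22.1] rotvec [-0.002  0.002  0.   ]
rot each [-0.001, 0.001, 0.0]
[[0.2, 0.4, 11.0], [0.2, 0.4, 11.0]]
```

step_arm(
  rot=[
    [0,0,0],
    [0,0,0],
    [0,0,0],
    [0,0,0],
    [0,0,0],
    [0,0,0],
    [0,0,0],
    [0,0,0],
  ],
  dp=[
    [0,0.4,11],
    [0,0.4,10],
    [0,0,0],
    [0,0,0],
    [0,0,0],
    [0,0,0],
    [0,0,0],
    [0,0,0],
  ],
  fingers=[0.8,0.6,0.5,0.3,0.3,0.3,0.3,0.3],
  grip_force=40,
)

```text
clock: 14.52
ee_pos: [0.658, 0.0901, -0.0029]
tcp_rot: [-3.14, 0.001, 0.309]
wrist_force: [0.2, 0.2, -2.5]
grip_width: 0.0357
```

step_arm(
  rot=[
    [0,0,0],
    [0,0,0],
    [0,0,0],
    [0,0,0],
  ],
  dp=[
    [0,0,-20],
    [0,0,-40],
    [0,0,-40],
    [0,0,0],
  ],
  fingers=[0.3,0.3,0.3,0.3],
)

```text
clock: 15.02
ee_pos: [0.6586, 0.0895, 0.1042]
tcp_rot: [-3.14, -0.001, 0.309]
wrist_force: [0.2, -0.1, -2.8]
grip_width: 0.0355
```

```bash
python3 plan.py 466.5 -4 90 -0.137 8
```

```text
clk 15.03 p [658.6  89.5 104.2] rpy [-3.14e+00 -1.00e-03  3.09e-01] F [ 0.2 -0.1 -2.8] g 35.5 err [-192.1  -93.5  -14.2] rotvec [-0.002 -0.001  0.446]
rot each [-0.0, -0.0, 0.056]
[[-26.4, 3.8, 1.7], [-26.2, 5.3, 1.7], [-25.8, 6.8, 1.8], [-25.4, 8.2, 1.8], [-24.9, 9.6, 1.8], [-24.4, 11.0, 1.8], [-23.7, 12.3, 1.8], [-23.0, 13.6, 1.8]]
```

```bash
python3 plan.py 467 7.5 90 -0.137 8
```

```text
clk 15.03 p [658.6  89.5 104.2] rpy [-3.14e+00 -1.00e-03  3.09e-01] F [ 0.2 -0.1 -2.8] g 35.5 err [-191.6  -82.   -14.2] rotvec [-0.002 -0.001  0.446]
rot each [-0.0, -0.0, 0.056]
[[-25.9, 2.5, 1.7], [-25.8, 3.9, 1.7], [-25.5, 5.4, 1.8], [-25.2, 6.8, 1.8], [-24.7, 8.2, 1.8], [-24.3, 9.5, 1.8], [-23.7, 10.9, 1.8], [-23.0, 12.2, 1.8]]
```

step_arm(
  rot=[
    [0,0,0.056],
    [0,0,0.056],
    [0,0,0.056],
    [0,0,0.056],
    [0,0,0.056],
    [0,0,0.056],
    [0,0,0.056],
    [0,0,0.054],
    [0,0,0],
    [0,0,0],
  ],
  dp=[
    [-25,3,2],
    [-25,4,2],
    [-25,5,2],
    [-25,7,2],
    [-24,8,2],
    [-24,9,2],
    [-23,11,2],
    [-23,12,2],
    [0,0,0],
    [0,0,0],
  ],
  fingers=[0.3,0.3,0.3,0.3,0.3,0.3,0.3,0.3,0.3,0.3],
)

```text
clock: 16.27
ee_pos: [0.4638, 0.0078, 0.0902]
tcp_rot: [-3.136, -0.001, -0.152]
wrist_force: [0.6, 0.2, -1.3]
grip_width: 0.0357
```

```bash
python3 plan.py 467.2 7.5 60 -0.137 3; python3 look.py wrist w9; python3 an.py w9; python3 - <<'E'
from h import *
z=load('w9'); C=cloud(z)*1000; th=0.137; o=np.array([468,13.4])
ey=np.array([np.sin(th),np.cos(th)]); ex=np.array([np.cos(th),-np.sin(th)])
X=(C[:,:,:2]-o)@ex; Y=(C[:,:,:2]-o)@ey; Z=C[:,:,2]
k=(Z>115)&(Z<128)&(Y>-60)&(Y<60)&(np.abs(X)<40)
for y in range(-40,40,5):
    q=k&(np.abs(Y-y)<2.5); print(y,q.sum(), X[q].min().round(1) if q.any() else '',X[q].max().round(1) if q.any() else '',np.median(Z[q]) if q.any() else '')
q=k&(np.abs(X)<12); print('Y',np.percentile(Y[q],[0,1,99,100]))
E
```

```text
clk 16.27 p [463.8   7.8  90.2] rpy [-3.136e+00 -1.000e-03 -1.520e-01] F [ 0.6  0.2 -1.3] g 35.7 err [  3.4  -0.3 -30.2] rotvec [-0.005 -0.002 -0.015]
rot each [-0.002, -0.001, -0.005]
[[1.1, -0.0, 10.1], [1.1, -0.0, 10.1], [1.1, -0.0, 10.1]]
fj 2426 X [-29.1  30.2] Y [104.3 118.6] Z 49.0
long 5763 X [-19.1  20.2] Y [ 29.8 102.5] Z 38.1
((-0.05428314208984375, 65.87771606445312), (74.2747573852539, 43.19821548461914), 89.33052825927734)
tall 38 X [-18.4  18.5] Y [29. 30.] Z 37.5
pad none
-40 1 -8.4 -8.4 123.63101612105996
-35 376 -22.5 14.1 125.05788436801834
-30 507 -21.7 13.9 125.409572124657
-25 517 -22.3 13.9 125.39194688485809
-20 533 -21.4 14.4 125.44432837258506
-15 578 -21.3 14.6 125.43049978276119
-10 580 -21.2 14.6 125.40245544430037
-5 602 -21.1 14.7 125.5098675414981
0 926 -34.6 28.3 125.32257650281727
5 960 -27.6 21.4 125.28690405895777
10 647 -21.7 15.1 125.58510695506558
15 697 -21.6 15.0 125.54927954134598
20 727 -21.5 15.2 125.51389779272512
25 867 -21.4 15.2 122.95703457356244
30 0   
35 0   
Y [-37.64641926 -35.92071433  24.77188261  25.24888704]
```

View pics/w9.png

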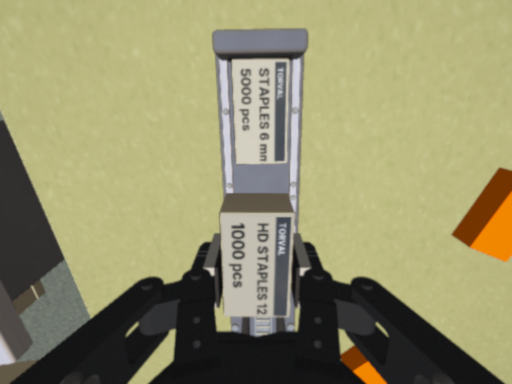

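step_arm(
  rot=[
    [-0.002,0,-0.005],
    [-0.002,0,-0.005],
    [-0.001,0,-0.005],
    [0,0,0],
    [0,0,0],
    [0,0,0],
  ],
  dp=[
    [1.2,0,15],
    [1.2,0,15],
    [1.2,0,15],
    [0,0,15],
    [0,0,0],
    [0,0,0],
  ],
  fingers=[0.3,0.3,0.3,0.3,0.3,0.3],
)

```text
clock: 17.08
ee_pos: [0.4678, 0.0073, 0.0245]
tcp_rot: [3.14, 0.001, -0.135]
wrist_force: [0.5, -0.2, -2.6]
grip_width: 0.0354
```

```bash
python3 plan.py 467.7 7.7 7.5 -0.137 2
```

```text
clk 17.07 p [467.8   7.3  24.5] rpy [ 3.14e+00  1.00e-03 -1.35e-01] F [ 0.5 -0.2 -2.6] g 35.4 err [ -0.1   0.4 -17. ] rotvec [0.002 0.    0.002]
rot each [0.001, 0.0, 0.001]
[[-0.1, -0.2, 8.5], [-0.1, -0.2, 8.5]]
```

step_arm(
  rot=[
    [0,0,0],
    [0,0,0],
    [0,0,0],
    [0,0,0],
  ],
  dp=[
    [0,0,8],
    [0,0,7],
    [0,0,1.5],
    [0,0,0],
  ],
  fingers=[0.3,0.3,0.3,0.3],
)

```text
clock: 17.58
ee_pos: [0.4684, 0.0075, 0.0076]
tcp_rot: [3.141, -0.001, -0.135]
wrist_force: [0.7, -0.5, -1.0]
grip_width: 0.0357
```

step_arm(
  rot=[
    [0,0,0],
    [0,0,0],
    [0,0,0],
    [0,0,0],
  ],
  dp=[
    [0,0,0.5],
    [0,0,0],
    [0,0,0],
    [0,0,0],
  ],
  fingers=[0.3,0.5,0.65,0.65],
)

```text
clock: 18.08
ee_pos: [0.4689, 0.0076, 0.0076]
tcp_rot: [3.141, -0.002, -0.135]
wrist_force: [0.1, -0.4, -0.5]
grip_width: 0.0554
```

step_arm(
  rot=[
    [0,0,0],
    [0,0,0],
    [0,0,0],
    [0,0,0],
    [0,0,0],
  ],
  dp=[
    [0,0,-30],
    [0,0,-50],
    [0,0,-60],
    [0,0,-30],
    [0,0,0],
  ],
  fingers=[0.7,0.9,1,1,1],
)

```text
clock: 18.7
ee_pos: [0.4683, 0.0074, 0.1826]
tcp_rot: [3.141, -0.001, -0.136]
wrist_force: [-0.4, 0.5, -0.5]
grip_width: 0.0857
```

```bash
python3 look.py wrist w10; python3 an.py w10; python3 plan.py 448 -134 200 -1.708 10
```

```text
fj 1045 X [-29.3  30.2] Y [104.3 118.4] Z 49.0
long 2819 X [-19.1  20.1] Y [ 24.9 102.5] Z 38.1
((0.17556381225585938, 62.340675354003906), (40.982364654541016, 81.78309631347656), 0.7230704426765442)
tall 1705 X [-16.6  18.6] Y [-35.6  29.8] Z 42.1
pad 416 X [-18.3  19.8] Y [-79.8 -35.3] Z 40.3
clk 18.75 p [467.8   7.3 181.6] rpy [ 3.14   0.    -0.136] F [0.8 0.3 0.4] g 85.4 err [ -19.8 -141.3   18.4] rotvec [ 1.000e-03 -1.000e-03  1.572e+00]
rot each [0.0, -0.0, 0.157]
[[-0.0, 14.3, -1.8], [2.2, 14.1, -1.8], [4.4, 13.6, -1.8], [6.4, 12.7, -1.8], [8.4, 11.6, -1.8], [10.1, 10.1, -1.8], [11.5, 8.4, -1.8], [12.7, 6.5, -1.8], [13.6, 4.4, -1.8], [14.1, 2.3, -1.8]]
```

View pics/w10.png

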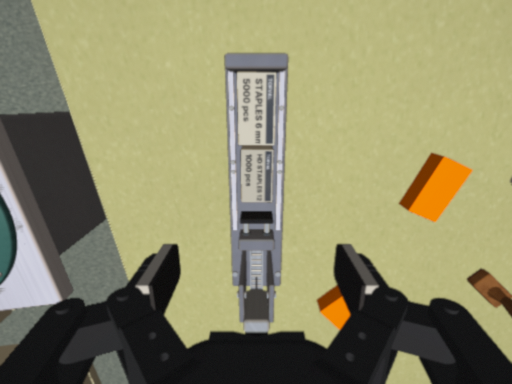

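step_arm(
  rot=[
    [0,0,0.157],
    [0,0,0.157],
    [0,0,0.157],
    [0,0,0.157],
    [0,0,0.157],
    [0,0,0.157],
    [0,0,0.157],
    [0,0,0.157],
    [0,0,0.157],
    [0,0,0.157],
    [0,0,0],
    [0,0,0],
  ],
  dp=[
    [0,14,-1],
    [2,14,-1],
    [4,13.5,-1],
    [6,13,-1],
    [8,11.5,-1],
    [10,10,-1],
    [11.5,8.5,-1],
    [12.5,6.5,-1],
    [13.5,4.5,-1],
    [14,2,-1],
    [0,0,0],
    [0,0,0],
  ],
  fingers=[1,1,1,1,1,1,1,1,1,1,1,1],
)

```text
clock: 20.25
ee_pos: [0.4373, -0.1362, 0.1812]
tcp_rot: [3.126, -0.011, -1.753]
wrist_force: [-0.7, -0.1, 0.4]
grip_width: 0.0853
```

```bash
python3 look.py wrist w11; python3 plan.py 447.9 -134.2 150 -1.708 3; python3 - <<'E'
from rig import arm; print(arm.get_obs()['qpos'].round(2))
from h import *
z=load('w11'); C=cloud(z)*1000; th=0.137; o=np.array([468,13.4])
ey=np.array([np.sin(th),np.cos(th)]); ex=np.array([np.cos(th),-np.sin(th)])
X=(C[:,:,:2]-o)@ex; Y=(C[:,:,:2]-o)@ey; Z=C[:,:,2]
k=(Z>139)&(Z<150)&(np.abs(X)<40)&(Y<-90)&(Y>-190)&(z['d']>0); print(k.sum())
if k.sum():
  print('X',np.percentile(X[k],[1,99]),'Y',np.percentile(Y[k],[1,99])); 
  h,e=np.histogram(Y[k],bins=range(-175,-100,3)); print(list(zip(e,h)))
E
```

```text
clk 20.3 p [ 437.3 -136.2  181.3] rpy [ 3.126 -0.011 -1.753] F [-0.2 -0.9 -0.2] g 85.2 err [ 10.6   2.  -31.3] rotvec [ 0.016 -0.01  -0.045]
rot each [0.005, -0.003, -0.015]
[[-1.4, -3.5, 10.4], [-1.3, -3.5, 10.4], [-1.2, -3.4, 10.4]]
[-0.73  0.34  1.14  2.07 -0.36  0.97 -1.16]
1019
X [-9.65119163 13.02422509] Y [-163.80194653 -113.53166633]
[(np.int64(-175), np.int64(0)), (np.int64(-172), np.int64(0)), (np.int64(-169), np.int64(0)), (np.int64(-166), np.int64(34)), (np.int64(-163), np.int64(114)), (np.int64(-160), np.int64(126)), (np.int64(-157), np.int64(122)), (np.int64(-154), np.int64(113)), (np.int64(-151), np.int64(21)), (np.int64(-148), np.int64(0)), (np.int64(-145), np.int64(0)), (np.int64(-142), np.int64(0)), (np.int64(-139), np.int64(0)), (np.int64(-136), np.int64(0)), (np.int64(-133), np.int64(0)), (np.int64(-130), np.int64(0)), (np.int64(-127), np.int64(72)), (np.int64(-124), np.int64(135)), (np.int64(-121), np.int64(117)), (np.int64(-118), np.int64(109)), (np.int64(-115), np.int64(56)), (np.int64(-112), np.int64(0)), (np.int64(-109), np.int64(0)), (np.int64(-106), np.int64(0))]
```

View pics/w11.png

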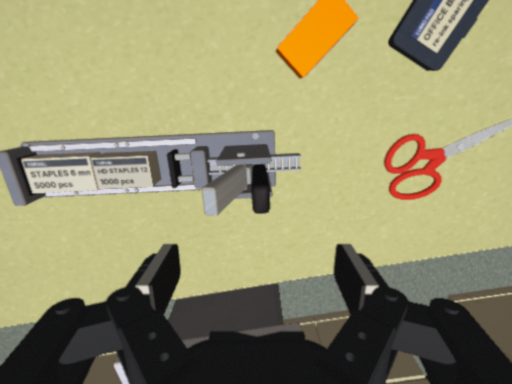

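```bash
python3 plan.py 449.1 -134.4 150 -1.708 4
```

```text
clk 20.3 p [ 437.3 -136.2  181.3] rpy [ 3.126 -0.011 -1.753] F [-0.2 -0.9 -0.2] g 85.2 err [ 11.8   1.8 -31.3] rotvec [ 0.016 -0.01  -0.045]
rot each [0.004, -0.003, -0.011]
[[-1.1, -2.9, 7.8], [-1.0, -2.9, 7.8], [-1.0, -2.9, 7.8], [-0.9, -2.9, 7.8]]
```

step_arm(
  rot=[
    [0.004,-0.003,-0.011],
    [0.004,-0.003,-0.011],
    [0.004,-0.003,-0.011],
    [0.004,-0.002,-0.011],
    [0,0,0],
    [0,0,0],
  ],
  dp=[
    [-1,-3,8],
    [-1,-3,8],
    [-1,-3,8],
    [-1,-3,8],
    [0,0,0],
    [0,0,0],
  ],
  fingers=[1,1,1,1,1,1],
)

```text
clock: 21.05
ee_pos: [0.4503, -0.1333, 0.1461]
tcp_rot: [-3.141, 0.002, -1.701]
wrist_force: [-0.1, 0.5, 0.8]
grip_width: 0.0853
```

```bash
python3 plan.py 449.1 -134.4 97 -1.708 4;  python3 -c "
from rig import arm; print(arm.get_obs()['qpos'].round(2))"
```

```text
clk 21.05 p [ 450.3 -133.3  146.1] rpy [-3.141e+00  2.000e-03 -1.701e+00] F [-0.1  0.5  0.8] g 85.3 err [ -1.2  -1.1 -49.1] rotvec [-0.     0.002  0.007]
rot each [-0.0, 0.0, 0.002]
[[0.3, 0.3, 12.3], [0.3, 0.3, 12.3], [0.3, 0.3, 12.3], [0.3, 0.3, 12.3]]
[-0.64  0.4   1.04  2.09 -0.45  0.9  -1.04]
```

step_arm(
  rot=[
    [0,0,0.002],
    [0,0,0.002],
    [0,0,0.002],
    [0,0,0],
    [0,0,0],
    [0,0,0],
  ],
  dp=[
    [0.3,0.3,12],
    [0.3,0.3,12],
    [0.3,0.3,12],
    [0.3,0.3,12],
    [0,0,0],
    [0,0,0],
  ],
  fingers=[1,1,1,1,1,1],
)

```text
clock: 21.8
ee_pos: [0.4486, -0.1343, 0.0945]
tcp_rot: [3.141, 0.002, -1.708]
wrist_force: [0.3, 0.2, 1.1]
grip_width: 0.0857
```

```bash
python3 plan.py 449.1 -134.4 97 -1.708 1;  python3 -c "
from rig import arm; print(arm.get_obs()['qpos'].round(2))"; python3 look.py wrist w12 side s12; python3 -c "
from h import *
s=load('s12'); cv2.imwrite('pics/s12c.png',cv2.resize(s['p'][80:280,270:430,::-1],None,fx=4,fy=3,interpolation=cv2.INTER_CUBIC))"
```

```text
clk 21.8 p [ 448.6 -134.3   94.5] rpy [ 3.141e+00  2.000e-03 -1.708e+00] F [0.3 0.2 1.1] g 85.7 err [ 0.5 -0.1  2.5] rotvec [ 0.     0.002 -0.   ]
rot each [0.0, 0.002, -0.0]
[[0.0, -0.5, -2.5]]
[-0.54  0.48  0.94  2.12 -0.56  0.8  -0.96]
```

View pics/w12.png

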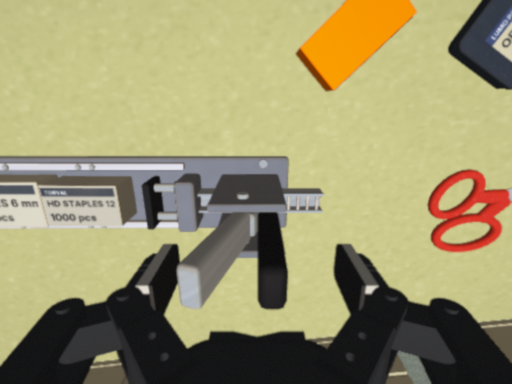

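View pics/s12c.png

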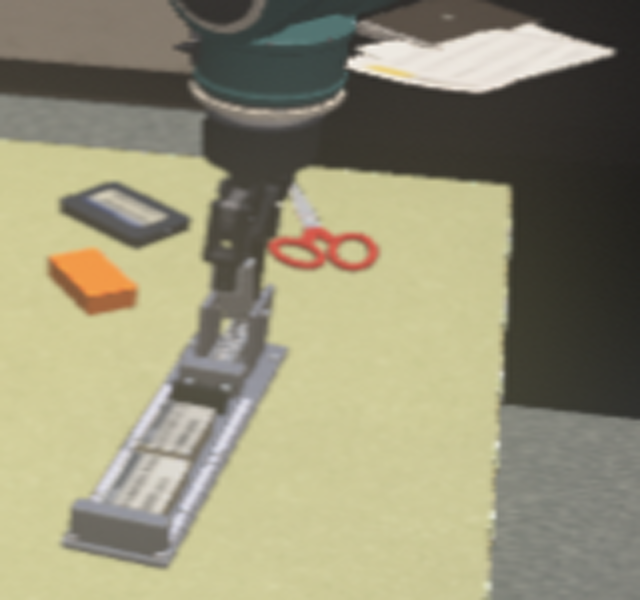

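step_arm(
  rot=[
    [0,0,0],
    [0,0,0],
    [0,0,0],
    [0,0,0],
    [0,0,0],
    [0,0,0],
  ],
  dp=[
    [0,-0.5,-2],
    [0,0,0],
    [0,0,0],
    [0,0,0],
    [0,0,0],
    [0,0,0],
  ],
  fingers=[0.8,0.6,0.4,0.3,0.3,0.3],
  grip_force=30,
)

```text
clock: 22.65
ee_pos: [0.4505, -0.134, 0.0985]
tcp_rot: [-3.138, 0.003, -1.707]
wrist_force: [2.5, -1.5, -11.5]
grip_width: 0.0295
```

```bash
python3 plan.py 449.1 -134.4 97 -1.708 1;   python3 look.py wrist w13; cat > pd.py <<'E'
import sys
from h import *
z=load(sys.argv[1]); C=cloud(z)*1000; th=0.137; o=np.array([468,13.4])
ey=np.array([np.sin(th),np.cos(th)]); ex=np.array([np.cos(th),-np.sin(th)])
X=(C[:,:,:2]-o)@ex; Y=(C[:,:,:2]-o)@ey; Z=C[:,:,2]; ok=z['d']>0
inx=ok&(np.abs(X)<22)
for nm,k in [('boxes tall top',inx&(Z>40.5)&(Z<45)&(np.abs(X)<15)&(Y>-45)&(Y<40)),('long top',inx&(np.abs(X)<15)&(Z>35.5)&(Z<39.5)&(Y>15)&(Y<104))]:
    print(nm,k.sum(),np.percentile(Y[k],[1,99]).round(1) if k.sum()>5 else '')
k=ok&(np.abs(X)<21)&(Z>30)&(Z<60)&(Y>-120)&(Y<-10)
print([(y,int((k&(np.abs(Y-y)<1)).sum()),float(np.median(Z[k&(np.abs(Y-y)<1)]).round()) if (k&(np.abs(Y-y)<1)).any() else 0) for y in range(-112,-12,2)])
E
python3 pd.py w13
```

```text
clk 22.65 p [ 450.5 -134.    98.5] rpy [-3.138e+00  3.000e-03 -1.707e+00] F [  2.5  -1.5 -11.5] g 29.5 err [-1.4 -0.4 -1.5] rotvec [-0.003  0.003  0.001]
rot each [-0.003, 0.003, 0.001]
[[0.6, 1.4, 1.5]]
boxes tall top 2468 [-36.8  23.6]
long top 1552 [28.7 69.6]
[(-112, 5, 33.0), (-110, 14, 33.0), (-108, 9, 33.0), (-106, 14, 33.0), (-104, 33, 32.0), (-102, 32, 32.0), (-100, 17, 34.0), (-98, 14, 33.0), (-96, 16, 33.0), (-94, 19, 33.0), (-92, 14, 33.0), (-90, 243, 38.0), (-88, 134, 45.0), (-86, 107, 45.0), (-84, 114, 45.0), (-82, 114, 45.0), (-80, 108, 45.0), (-78, 116, 45.0), (-76, 99, 45.0), (-74, 23, 44.0), (-72, 2, 35.0), (-70, 14, 33.0), (-68, 36, 33.0), (-66, 30, 32.0), (-64, 32, 32.0), (-62, 32, 33.0), (-60, 35, 32.0), (-58, 35, 33.0), (-56, 30, 32.0), (-54, 342, 38.0), (-52, 125, 43.0), (-50, 103, 43.0), (-48, 37, 43.0), (-46, 0, 0), (-44, 0, 0), (-42, 0, 0), (-40, 0, 0), (-38, 191, 36.0), (-36, 206, 41.0), (-34, 113, 42.0), (-32, 99, 42.0), (-30, 103, 42.0), (-28, 106, 42.0), (-26, 106, 42.0), (-24, 106, 42.0), (-22, 106, 42.0), (-20, 102, 42.0), (-18, 104, 42.0), (-16, 108, 42.0), (-14, 101, 42.0)]
```

View pics/w13.png

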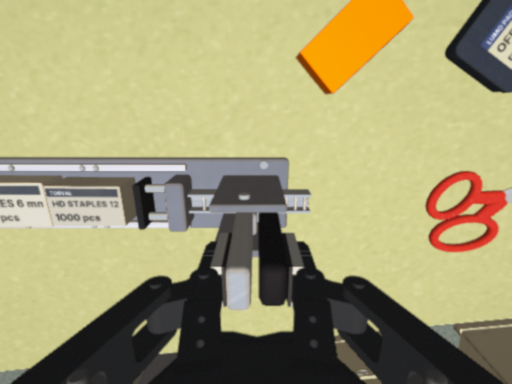

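step_arm(
  rot=[
    [0,0,0],
    [0,0,0],
    [0,0,0],
    [0,0,0],
    [0,0,0],
  ],
  dp=[
    [0,0,0],
    [0,0,0],
    [0,0,0],
    [0,0,0],
    [0,0,0],
  ],
  fingers=[1,1,1,1,1],
)

```text
clock: 23.32
ee_pos: [0.4511, -0.1338, 0.0991]
tcp_rot: [-3.137, 0.003, -1.707]
wrist_force: [0.4, -0.8, -0.2]
grip_width: 0.0852
```

```bash
python3 plan.py 449.1 -134.4 97 -1.708 1;  python3 -c "
from rig import arm; print(arm.get_obs()['qpos'].round(2))"; python3 look.py wrist w14; python3 pd.py w14
```

```text
clk 23.32 p [ 451.1 -133.8   99.1] rpy [-3.137e+00  3.000e-03 -1.707e+00] F [ 0.4 -0.8 -0.2] g 85.2 err [-2.  -0.6 -2.1] rotvec [-0.004  0.003  0.001]
rot each [-0.004, 0.003, 0.001]
[[0.9, 1.9, 2.1]]
[-0.55  0.48  0.95  2.12 -0.55  0.81 -0.96]
boxes tall top 2445 [-36.8  23.7]
long top 1585 [28.7 70.3]
[(-112, 4, 33.0), (-110, 11, 32.0), (-108, 10, 33.0), (-106, 15, 32.0), (-104, 32, 32.0), (-102, 32, 32.0), (-100, 11, 33.0), (-98, 15, 32.0), (-96, 14, 33.0), (-94, 14, 33.0), (-92, 15, 33.0), (-90, 238, 39.0), (-88, 128, 45.0), (-86, 113, 45.0), (-84, 118, 45.0), (-82, 108, 45.0), (-80, 105, 45.0), (-78, 110, 45.0), (-76, 98, 45.0), (-74, 28, 44.0), (-72, 2, 35.0), (-70, 17, 33.0), (-68, 32, 32.0), (-66, 37, 32.0), (-64, 34, 32.0), (-62, 30, 32.0), (-60, 37, 32.0), (-58, 37, 32.0), (-56, 34, 32.0), (-54, 336, 38.0), (-52, 116, 43.0), (-50, 112, 43.0), (-48, 38, 43.0), (-46, 0, 0), (-44, 0, 0), (-42, 0, 0), (-40, 0, 0), (-38, 173, 36.0), (-36, 214, 40.0), (-34, 109, 42.0), (-32, 102, 42.0), (-30, 99, 42.0), (-28, 111, 42.0), (-26, 101, 42.0), (-24, 101, 42.0), (-22, 101, 42.0), (-20, 104, 42.0), (-18, 109, 42.0), (-16, 102, 42.0), (-14, 101, 42.0)]
```

View pics/w14.png

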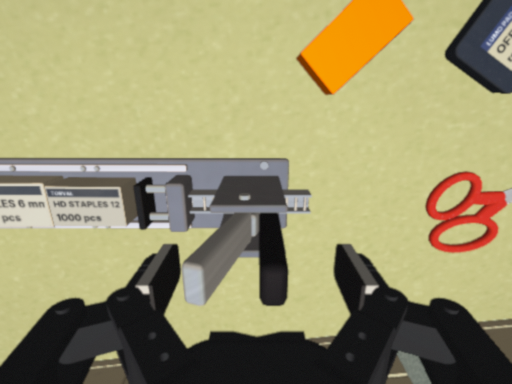

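step_arm(
  rot=[
    [-0.003,0.003,0],
    [0,0,0],
    [0,0,0],
    [0,0,0],
    [0,0,0],
    [0,0,0],
    [0,0,0],
    [0,0,0],
    [0,0,0],
    [0,0,0],
    [0,0,0],
    [0,0,0],
  ],
  dp=[
    [1,2,2],
    [0,0,0],
    [0,0,0],
    [0,0,0],
    [0,0,0],
    [0,0,0],
    [0,0,0],
    [0,0,0],
    [0,0,0],
    [0,0,0],
    [0,0,0],
    [0,0,0],
  ],
  fingers=[0.8,0.6,0.4,0.3,0.3,0.3,0.3,1,1,1,1,1],
)

```text
clock: 24.88
ee_pos: [0.449, -0.1337, 0.097]
tcp_rot: [-3.141, 0.001, -1.706]
wrist_force: [-1.2, 0.4, 0.2]
grip_width: 0.0856
```

```bash
python3 plan.py 449.1 -134.4 97 -1.708 1;  python3 look.py wrist w15; python3 pd.py w15
```

```text
clk 24.88 p [ 449.  -133.7   97. ] rpy [-3.141e+00  1.000e-03 -1.706e+00] F [-1.2  0.4  0.2] g 85.6 err [ 0.1 -0.7 -0. ] rotvec [-0.001  0.001  0.002]
rot each [-0.001, 0.001, 0.002]
[[0.7, -0.2, 0.0]]
boxes tall top 2683 [-44.3  23.7]
long top 1516 [28.6 67.3]
[(-112, 6, 34.0), (-110, 11, 33.0), (-108, 14, 33.0), (-106, 16, 33.0), (-104, 46, 32.0), (-102, 22, 33.0), (-100, 19, 33.0), (-98, 15, 33.0), (-96, 50, 32.0), (-94, 22, 33.0), (-92, 15, 33.0), (-90, 19, 33.0), (-88, 19, 33.0), (-86, 15, 33.0), (-84, 25, 33.0), (-82, 325, 41.0), (-80, 126, 45.0), (-78, 118, 45.0), (-76, 116, 45.0), (-74, 110, 45.0), (-72, 117, 45.0), (-70, 106, 45.0), (-68, 63, 45.0), (-66, 4, 43.0), (-64, 0, 0), (-62, 31, 32.0), (-60, 35, 32.0), (-58, 37, 32.0), (-56, 31, 33.0), (-54, 39, 32.0), (-52, 32, 32.0), (-50, 38, 32.0), (-48, 103, 35.0), (-46, 351, 40.0), (-44, 121, 43.0), (-42, 81, 43.0), (-40, 1, 42.0), (-38, 99, 39.0), (-36, 197, 41.0), (-34, 104, 42.0), (-32, 109, 42.0), (-30, 110, 42.0), (-28, 103, 42.0), (-26, 113, 42.0), (-24, 104, 42.0), (-22, 108, 42.0), (-20, 108, 42.0), (-18, 103, 42.0), (-16, 104, 42.0), (-14, 109, 42.0)]
```

step_arm(
  rot=[
    [0,0,0],
    [0,0,0],
    [0,0,0],
    [0,0,0],
    [0,0,0],
    [0,0,0],
    [0,0,0],
    [0,0,0],
    [0,0,0],
    [0,0,0],
    [0,0,0],
    [0,0,0],
  ],
  dp=[
    [0.5,0,0],
    [0,0,0],
    [0,0,0],
    [0,0,0],
    [0,0,0],
    [0,0,0],
    [0,0,0],
    [0,0,0],
    [0,0,0],
    [0,0,0],
    [0,0,0],
    [0,0,0],
  ],
  fingers=[0.8,0.6,0.4,0.3,0.3,0.3,0.3,1,1,1,1,1],
)

```text
clock: 26.42
ee_pos: [0.4497, -0.1337, 0.0976]
tcp_rot: [-3.14, 0.003, -1.705]
wrist_force: [-0.8, 0.3, 0.3]
grip_width: 0.0854
```

```bash
python3 plan.py 449.1 -134.4 97 -1.708 1;  python3 look.py wrist w16; python3 pd.py w16
```

```text
clk 26.43 p [ 449.7 -133.7   97.6] rpy [-3.140e+00  3.000e-03 -1.705e+00] F [-0.8  0.3  0.3] g 85.4 err [-0.6 -0.7 -0.6] rotvec [-0.002  0.003  0.003]
rot each [-0.002, 0.003, 0.003]
[[0.8, 0.5, 0.6]]
boxes tall top 2737 [-39.7  27.2]
long top 1396 [31.2 68.8]
[(-112, 3, 33.0), (-110, 8, 33.0), (-108, 8, 33.0), (-106, 23, 32.0), (-104, 43, 32.0), (-102, 16, 33.0), (-100, 14, 33.0), (-98, 23, 32.0), (-96, 41, 32.0), (-94, 18, 33.0), (-92, 13, 33.0), (-90, 19, 32.0), (-88, 47, 32.0), (-86, 17, 33.0), (-84, 15, 33.0), (-82, 15, 33.0), (-80, 15, 32.0), (-78, 13, 33.0), (-76, 146, 36.0), (-74, 242, 43.0), (-72, 127, 45.0), (-70, 113, 45.0), (-68, 111, 45.0), (-66, 118, 45.0), (-64, 106, 45.0), (-62, 101, 45.0), (-60, 42, 44.0), (-58, 0, 0), (-56, 0, 0), (-54, 26, 32.0), (-52, 35, 32.0), (-50, 33, 32.0), (-48, 33, 32.0), (-46, 34, 32.0), (-44, 33, 32.0), (-42, 35, 32.0), (-40, 364, 38.0), (-38, 137, 43.0), (-36, 111, 43.0), (-34, 55, 43.0), (-32, 120, 42.0), (-30, 110, 42.0), (-28, 103, 42.0), (-26, 105, 42.0), (-24, 106, 42.0), (-22, 103, 42.0), (-20, 109, 42.0), (-18, 110, 42.0), (-16, 102, 42.0), (-14, 104, 42.0)]
```

View pics/w16.png

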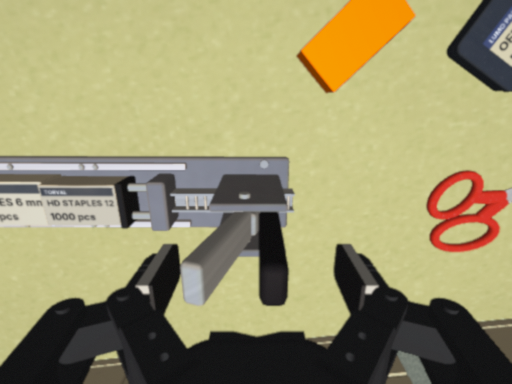

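step_arm(
  rot=[
    [0,0.002,0],
    [0,0,0],
    [0,0,0],
    [0,0,0],
    [0,0,0],
    [0,0,0],
    [0,0,0],
    [0,0,0],
  ],
  dp=[
    [0.7,0.5,0.5],
    [0,0,0],
    [0,0,0],
    [0,0,0],
    [0,0,0],
    [0,0,0],
    [0,0,0],
    [0,0,0],
  ],
  fingers=[0.8,0.6,0.4,0.3,0.3,0.3,0.3,0.3],
)

```text
clock: 27.48
ee_pos: [0.4497, -0.1339, 0.0976]
tcp_rot: [-3.139, 0.002, -1.705]
wrist_force: [-0.3, -2.0, 0.5]
grip_width: 0.0293
```

```bash
python3 plan.py 449.1 -134.4 97 -1.708 1;  python3 look.py wrist w17 top t17 side s17; python3 pd.py w17; python3 - <<'E'
from h import *
for n in ('w16','w17'):
    z=load(n); cv2.imwrite(f'pics/{n}c.png',cv2.resize(z['p'][140:260,0:300,::-1],(800,400),interpolation=cv2.INTER_CUBIC))
s=load('s17'); cv2.imwrite('pics/s17c.png',cv2.resize(s['p'][80:280,270:430,::-1],None,fx=4,fy=3,interpolation=cv2.INTER_CUBIC))
E
```

```text
clk 27.48 p [ 449.7 -133.9   97.6] rpy [-3.139e+00  2.000e-03 -1.705e+00] F [-0.3 -2.   0.5] g 29.3 err [-0.6 -0.5 -0.6] rotvec [-0.003  0.002  0.003]
rot each [-0.003, 0.002, 0.003]
[[0.6, 0.5, 0.6]]
boxes tall top 2738 [-38.   28.9]
long top 1328 [32.9 68.4]
[(-112, 6, 33.0), (-110, 9, 33.0), (-108, 12, 33.0), (-106, 29, 32.0), (-104, 40, 32.0), (-102, 17, 33.0), (-100, 19, 33.0), (-98, 25, 32.0), (-96, 43, 32.0), (-94, 15, 33.0), (-92, 16, 33.0), (-90, 25, 32.0), (-88, 40, 32.0), (-86, 14, 33.0), (-84, 16, 33.0), (-82, 28, 32.0), (-80, 38, 32.0), (-78, 13, 33.0), (-76, 13, 33.0), (-74, 21, 33.0), (-72, 50, 32.0), (-70, 47, 32.0), (-68, 257, 37.0), (-66, 193, 44.0), (-64, 121, 45.0), (-62, 109, 45.0), (-60, 119, 45.0), (-58, 106, 45.0), (-56, 121, 46.0), (-54, 93, 45.0), (-52, 34, 44.0), (-50, 0, 0), (-48, 0, 0), (-46, 25, 33.0), (-44, 30, 32.0), (-42, 38, 32.0), (-40, 31, 32.0), (-38, 411, 38.0), (-36, 115, 43.0), (-34, 121, 43.0), (-32, 61, 42.0), (-30, 117, 42.0), (-28, 100, 42.0), (-26, 106, 42.0), (-24, 100, 42.0), (-22, 110, 42.0), (-20, 99, 42.0), (-18, 113, 42.0), (-16, 95, 42.0), (-14, 104, 42.0)]
```

View pics/w17c.png

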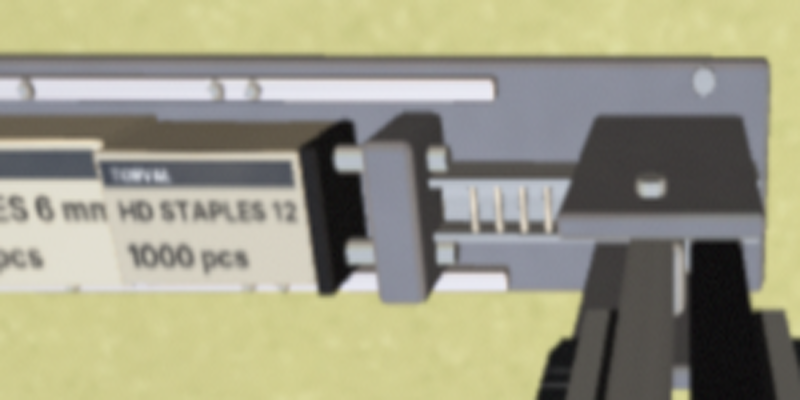

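View pics/w16c.png

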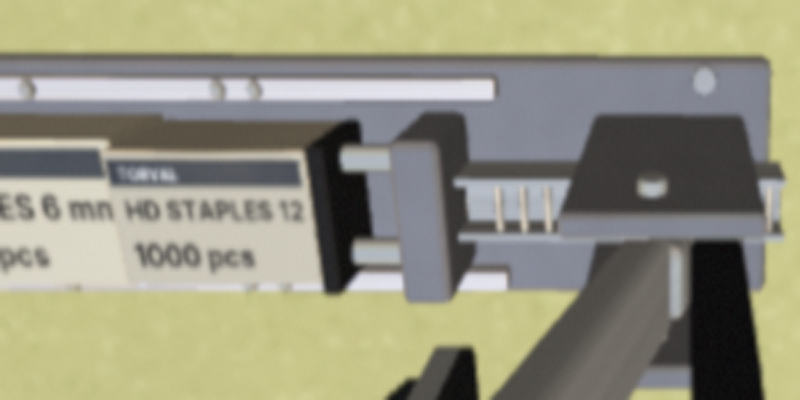

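View pics/s17c.png

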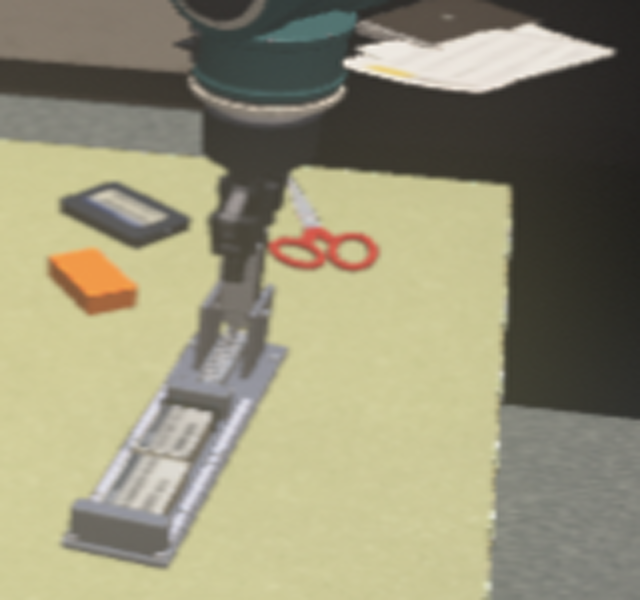

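```bash
python3 - <<'E'
from h import *
for n in ('t17','s17'):
    z=load(n); C=cloud(z)*1000; th=0.137; o=np.array([468,13.4])
    ey=np.array([np.sin(th),np.cos(th)]); ex=np.array([np.cos(th),-np.sin(th)])
    X=(C[:,:,:2]-o)@ex; Y=(C[:,:,:2]-o)@ey; Z=C[:,:,2]
    k=(z['d']>0)&(np.abs(X)<15)&(Y>60)&(Y<125)
    print(n,[(y,int((k&(np.abs(Y-y)<1)).sum()),np.round(np.median(Z[k&(np.abs(Y-y)<1)])) if (k&(np.abs(Y-y)<1)).any() else 0) for y in range(90,124,2)])
t=load('t17'); cv2.imwrite('pics/t17c.png',cv2.resize(t['p'][220:270,200:320,::-1],(800,333),interpolation=cv2.INTER_CUBIC))
E
```

```text
t17 [(90, 7, np.float64(36.0)), (92, 5, np.float64(36.0)), (94, 9, np.float64(36.0)), (96, 8, np.float64(35.0)), (98, 6, np.float64(38.0)), (100, 7, np.float64(35.0)), (102, 11, np.float64(37.0)), (104, 8, np.float64(40.0)), (106, 12, np.float64(46.0)), (108, 6, np.float64(48.0)), (110, 9, np.float64(47.0)), (112, 8, np.float64(48.0)), (114, 7, np.float64(48.0)), (116, 5, np.float64(48.0)), (118, 7, np.float64(46.0)), (120, 1, np.float64(42.0)), (122, 0, 0)]
s17 [(90, 8, np.float64(36.0)), (92, 3, np.float64(36.0)), (94, 8, np.float64(37.0)), (96, 2, np.float64(40.0)), (98, 3, np.float64(38.0)), (100, 0, 0), (102, 0, 0), (104, 0, 0), (106, 5, np.float64(46.0)), (108, 3, np.float64(47.0)), (110, 9, np.float64(47.0)), (112, 7, np.float64(47.0)), (114, 5, np.float64(48.0)), (116, 23, np.float64(36.0)), (118, 56, np.float64(31.0)), (120, 82, np.float64(24.0)), (122, 30, np.float64(6.0))]
```

View pics/t17c.png

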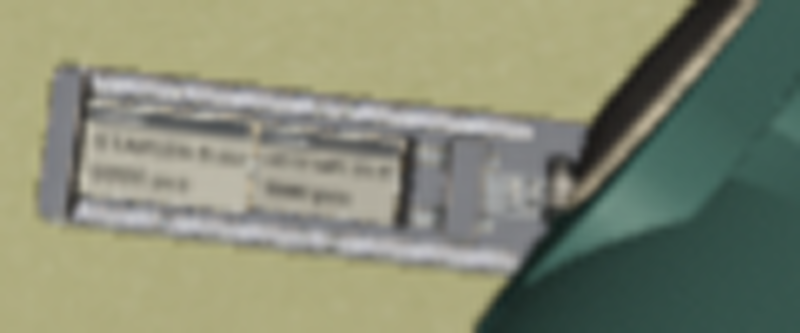

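```bash
python3 -c "
from rig import arm; print(arm.get_obs()['grip_width']); print(arm.finish_job())"
```

```text
0.029124022068000147
the job is handed in; nothing more can be done
None
```

The refill pack is clamped and the job is handed in at about 27.6 s. Both boxes are pressed against the fixed jaw, and the gripper is still holding the trigger squeezed.

I laid the long box in place one and the tall box behind it in place two. Then I squeezed the trigger fully four times and held the last squeeze.

**Last checks**
- **Trigger:** the gripper opening reads 29 mm, against 30 mm for handle and trigger squeezed together.
- **Sprung pad:** it is pushed in about 6 mm, as measured from the wrist camera's depth picture. That is inside the 4 to 15 mm range but short of the 10 mm middle. I stopped there because one more stroke would have taken it to about 14 mm.
- **Boxes:** the top view shows no gap between the long box and the fixed jaw. The pad face sits where both boxes pressed together would put it, about 31 mm from the clamp origin towards the handle, to within about 1 mm.
- **Other things:** I did not touch them, but I did not re-check their positions.

**What disagreed:** the fingertips were about 30 mm higher than the reported tool height and the stated 17 mm imply. The first close on the long box therefore shut on air above it. I measured the offset in the side and wrist pictures and used it for every later move.

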